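Hold a spread retaining ring at the groove of a tester's spindle

ROBOT

A 6-joint arm with a two-finger parallel gripper is mounted at the origin on the work surface. World frame = base frame: x ahead of the robot, y to its left, z up, the work surface at z = 0. Lengths are in mm, angles in rad, forces in N, time in s.
With the tool pointing down it reaches from about 300 to 875 mm from the base axis. Payload 4.2 kg.
Tool frame: the origin (TCP) lies at the very end of the fingers, on their centre line; the grasp point (between the pads) lies 19 mm behind it (ctrl.tcp_to_grasp is the distance from the TCP to the grasp point, in mm); z points along the fingers, y is the direction in which the jaws open and shut (so a half turn about z gives the same grasp; the last joint's range is limited). The gripper opens to 85 mm and grips with 20 to 120 N. Pads are 22 mm wide; open, the fingers measure 114 mm over their backs; the gripper's body (76 mm by 85 mm) begins 54 mm behind the grasp point. The pads swing forward as they close: fully open they stand 13 mm farther back than shut.
Start: joints at [1.135, 0.32, 1.565, -0, 1.257, -0.02], TCP at [232.258, 526.02, 231.338] pointing down, gripper open.
Joint ranges: [-3.11, 3.11], [-0.84, 2.01], [0.21, 2.61], [-1.34, 4.49], [0.05, 2.63], [-2.56, 2.56]. Speed limits (rad/s): [2.57, 2.57, 3.14, 3.14, 3.14, 3.14].

INTERFACE

Orientations are given as a rotation vector (axis times angle).
In Python, from cell import ctrl, vision, order gives the robot as it stands.
- The arm moves only by the shell command python3 -m crank 'ROWS'. ROWS is text: rows parted by semicolons, each of 7 numbers parted by spaces: the shift along the world's x, y, z in m, then the turn, a rotation vector about the world's x, y, z in degrees, then the opening, from -1 (shut) to 1 (fully open), so that 0 is half open. A call has 1 to 12 rows; each row is the pose to reach, as a shift and turn from the pose commanded when the call began; what a row does not reach only later rows make up. A row lasts 1/8 s, in which the tool goes at most 62.5 mm and 10.7 degrees, less where a joint would pass 70% of its speed; a pose out of reach is approached as far as the arm can. A call with a gripper value outside its range is refused whole. The fingers move at their own pace and stop on an object; the grip force is fixed at half the most. Time passes only in rows, so rows that repeat a pose let the fingers close. It gives the time, the measured TCP pose, the force and the opening at its end, in the units of the state.
- ctrl.sense(): the state, without advancing time (a new reading comes with each control period).
- vision.capture(name): name is "side" or "top"; returns a dict with "color" (420x560x3 uint8, red, green, blue), "z_map" (420x560 float32, mm along the optical axis (not along the pixel's ray), 0 where there is no reading), "fov_y" (degrees; the focal length in pixels is half the picture's height over the tangent of half this angle, whatever the lens; pixels are square), "cx", "cy" (the principal point, pixels), "eye" and "attitude" of the camera in the world. Camera axes: x right, y up, looking along -z (the intrinsics and any distortion apply to the point x, -y, -z); pixel columns grow to the right and rows downward; lengths in mm; the calibration is good to about 2 mm. A picture is of the moment at which its call begins.
- order.sign_off(): hands the job in, once; it reports no verdict.
The state is a dict: "clock": time; "q": joint angles; "joint_velocities": joint speeds; "joint_torque": joint torques, N m; "tcp_pos": TCP position; "ee_rot": TCP orientation; "wrist_force": force on the tool from outside, world axes, zero at the start; "moment": the same for the moment, N m; "width": opening from 0.0 (shut) to 1.0 (fully open).
Only numpy, scipy, OpenCV 4.12 (cv2) and the standard library are available. Lean on these libraries where they do the work, as an engineer would, in place of code of your own. Each camera call takes 0.05 s, during which the arm holds its last target.

TASK

Take the circlip pliers from their rest, set the two bent-down tips into the gap of the retaining ring that lies on its block, squeeze the handles to spread the ring fully, and carry it on the pliers, never in the gripper itself, to the tester's upright spindle. Slide the spread ring over the end of the spindle without forcing it, down until it lies level at the height of the groove, clear of the spindle all round, and finish there while still holding the pliers squeezed, so that the fit can be checked before the ring is let go. Leave the flask and the pull stubs alone.

Things in the scene. Friction and masses are not known exactly. Their poses are not given: they have to be found in the camera images.
- pliers: Bent-tip circlip pliers, 180 mm long, about 0.18 kg, lying level and loose on their rest, handles free on both sides. They work in reverse: squeezing the handles spreads the tips; a return spring closes them. Origin on the pivot axis at half the handles' height (7.5 mm above the rest); x points from the handles to the tips, y across, z up. They balance 50 mm behind the pivot.
- pliers_grip (a point): Midway between the two dark rubber-sleeved handles at half height, at the balance point, 50 mm behind the pivot; frame as pliers. The handles are slightly bowed bars 7 mm thick, 14 mm high, 20 to 107 mm behind the pivot, almost parallel within 12 mm of here. Width over both: 65 mm relaxed; squeezed to the built-in stop screw 39 mm (44 mm at 11 mm nearer the pivot, 34 mm at 11 mm farther back).
- pliers_tips (a point): Between the plier tips; frame as pliers, 63 mm ahead of the pivot, 24.5 mm lower. Each tip is a leg bent straight down with a flat shoulder (underside 1.5 mm above this point) and below it a round pin 4 mm thick, 6.5 mm long. Relaxed, the pin centres are 3 mm ahead of this point and 2.4 mm to either side; squeezed to the stop, 20 mm to either side and 0 mm ahead.
- jaw_l (a joint): Turn of each plier lever: 0 relaxed, 0.27 rad at the stop (both alike). Over that a handle moves in 13.5 mm at the grip point and a pin out 17.5 mm. The spring pushes back with about 8 N per handle from the first touch; with the ring on, reaching the stop takes 20 to 26 N per handle. A stronger grip does no harm. As the handles close in a grip that does not slip, the pivot moves about 6 mm forward.
- pliers_rest: Fixed rest under the pliers: aluminium plate 150 x 74 x 8 mm and two grey plastic supports 41 mm high, one 26 x 28 mm under the pivot, one a bar 12 x 112 mm across, 98 mm behind it under the handles' rear. Origin on the bench under the pivot (give or take 3 mm), axes as the pliers.
- ring: Retaining ring (external circlip) of grey spring steel, 16 g, a flat C 3 mm thick, 46 mm inner and 58 mm outer diameter relaxed, loose on its block. Origin at the relaxed centre, half thickness; x points from the gap to the back of the ring, z up. The thicker ends have a shallow notch each, open to the gap, in which a plier pin seats itself; spread, it stays on the pins by its spring force.
- ring_eye (a point): Middle of the ring's opening when fully spread, half thickness, frame as ring: 5 mm from the ring's origin towards the gap. Fully spread (pliers at the stop) the opening passes a round bar of about 53 mm. The relaxed ring does not pass the spindle. The ring may hang a few degrees askew on the pins.
- ring_lug_l (a point): Where a pin's axis sits in the notch of the ring's left end (+y), half thickness: relaxed 27.8 mm from the ring's origin towards the gap and 7.6 mm to the left. The free gap between the ends is 12.7 mm; a pin finds its notch if it is within 2.5 mm of this point along the ring's x.
- ring_lug_r (a point): The same at the right end (-y). The two points are 15.2 mm apart relaxed and about 40 mm with the pliers at the stop.
- ring_block: Fixed white plastic block, 52 x 70 x 42 mm, with a boss of 38 mm diameter, 7 mm high, that the ring lies round with 4 mm of play, on the top face 42 mm up. Origin on the bench under the boss's axis; z up. The ring's gap hangs free over its -x face (12 mm from the axis; the block reaches 40 mm to +x, 35 mm to either side).
- tester: Fixed base of a pull-off tester: black plate 130 x 180 mm, 34 mm high, aluminium housing 96 mm across up to 78 mm, bearing face 81 mm up, and rising out of it the upright steel spindle, 50 mm diameter. Origin on the bench on the spindle's axis, z up.
- groove (a point): On the spindle's axis at the middle height of its groove (47 mm diameter, 6 mm wide), 95 mm above the bench. z up. The ring may come from any side.
- spindle_end (a point): Centre of the spindle's top face, 116 mm above the bench; its last 8 mm taper from 50 to 40 mm diameter as a lead-in.
- dolly_a_mid (a point): Loose steel pull stub, 31 mm foot diameter, 31 mm tall; its middle. To be left alone.
- dolly_b_mid (a point): The same, another one.
- dolly_c_mid (a point): Smaller loose pull stub, 20 mm foot diameter, 31 mm tall; its middle. To be left alone.
- flask_mid (a point): Empty conical glass flask, 80 mm wide at the foot, 130 mm tall; its middle. To be left alone.
Not all that is in view belongs to the job. There is more than one size of the tester; the job needs the middle-sized.

How it is judged:
By the outcome, as a careful person would: the job done as asked, in the order asked, and still so for the second after the job is handed in, while the arm keeps its last pose, push and grip.
It also fails if it takes over 58 s, if anything falls off the work surface, if the arm or the gripper's body presses on something with over 40 N, if the wrist force passes 120 N, or if a joint passes its speed limit or range.

## Working session

There is one attempt and no reset: what is moved stays moved. The work goes in short steps, Python scripts to look and compute and a shell command to move; the robot and the scene stay as the last step left them, time stands still between calls to the robot, and variables do not carry over. Pictures are saved under pics/ and viewed, and the job is handed in when it is done.

```bash
ls; mkdir -p pics; cat > h.py <<'E'
import numpy as np, cv2, pickle, sys
from cell import ctrl, vision, order
def shot(name,tag):
    c=vision.capture(name); pickle.dump(c,open(f'pics/{tag}.pkl','wb'))
    cv2.imwrite(f'pics/{tag}.png',cv2.cvtColor(c['color'],cv2.COLOR_RGB2BGR)); return c
def load(tag): return pickle.load(open(f'pics/{tag}.pkl','rb'))
E
python3 - <<'E'
from h import *
for n in('side','top'):
    c=shot(n,n+'0'); print(n,{k:(v if k not in('color','z_map') else v.shape) for k,v in c.items()})
    z=c['z_map'];print((z==0).mean(),z[z>0].min(),z.max())
print(ctrl.sense(),ctrl.tcp_to_grasp)
E
```

```text
pics
side {'color': (420, 560, 3), 'z_map': (420, 560), 'fov_y': 56.67787059409824, 'cx': 285.7804697348193, 'cy': 215.19719059167932, 'eye': array([ 153.1778014 , -505.10530472,  744.37319142]), 'attitude': array([ 0.76274685, -0.26995282, -0.64441168])}
0.004068877551020408 547.1019 3386.7607
top {'color': (420, 560, 3), 'z_map': (420, 560), 'fov_y': 43.49324643549614, 'cx': 278.22867879765886, 'cy': 203.40125541646213, 'eye': array([ 443.17262316,    1.76124797, 1577.20720934]), 'attitude': array([ 0.08495135, -0.06033059, -1.58447863])}
0.003979591836734694 868.9766 2464.6382
{'clock': 0.1, 'q': array([ 1.13499732e+00,  3.20204155e-01,  1.56554243e+00, -1.84267691e-05,
        1.25739913e+00, -1.99923047e-02]), 'joint_velocities': array([ 0.00064971, -0.00172251, -0.00238518, -0.00045392, -0.00031682,
       -0.00144337]), 'joint_torque': array([-2.83814352e-04, -4.16409838e+01, -2.34703946e+01, -7.11260009e-05,
        4.84356744e-03,  1.56614817e-05]), 'tcp_pos': array([232.08085843, 525.62203657, 230.58568418]), 'ee_rot': array([-6.48374709e-01, -3.07361541e+00,  2.38243321e-03]), 'wrist_force': array([ 0.42840563, -0.31506263,  0.38676219]), 'moment': array([ 0.01488264,  0.05764981, -0.03579334]), 'width': 1.0009841545255749} 18.700000000000003
```

View pics/side0.png

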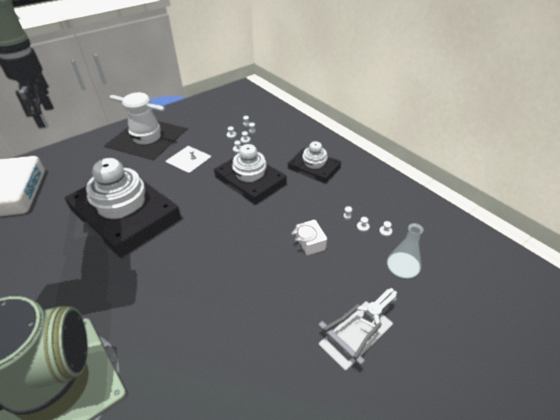

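View pics/top0.png

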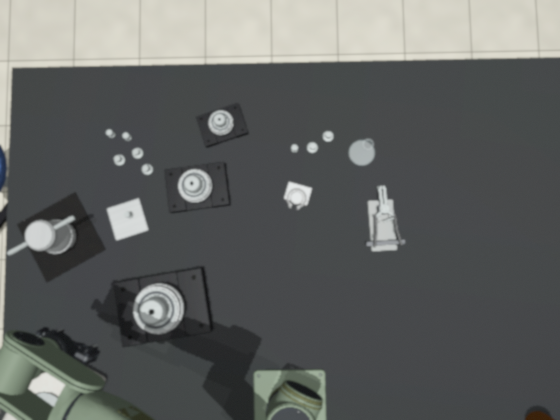

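```bash
cat >> h.py <<'E'
from scipy.spatial.transform import Rotation as Ro
def fpx(c): return c['color'].shape[0]/2/np.tan(np.radians(c['fov_y'])/2)
def ray(c,u,v):
    f=fpx(c); d=np.array([(u-c['cx'])/f,-(v-c['cy'])/f,-1.0])
    return c['eye'],Ro.from_rotvec(c['attitude']).apply(d)
def onz(c,u,v,z):
    e,d=ray(c,u,v); return e+d*(z-e[2])/d[2]
def proj(c,p):
    q=Ro.from_rotvec(c['attitude']).inv().apply(np.asarray(p,float)-c['eye']); f=fpx(c)
    return np.array([c['cx']+f*q[...,0]/-q[...,2],c['cy']-f*q[...,1]/-q[...,2]]).T
def tri(c1,p1,c2,p2):
    e1,d1=ray(c1,*p1);e2,d2=ray(c2,*p2);d1=d1/np.linalg.norm(d1);d2=d2/np.linalg.norm(d2)
    t=np.linalg.lstsq(np.stack([d1,-d2],1),e2-e1,rcond=None)[0]
    a=e1+d1*t[0];b=e2+d2*t[1];return (a+b)/2,np.linalg.norm(a-b)
def cloud(c):
    h,w=c['z_map'].shape;f=fpx(c);u,v=np.meshgrid(np.arange(w),np.arange(h));z=c['z_map']
    d=np.stack([(u-c['cx'])/f*z,-(v-c['cy'])/f*z,-z],-1)
    return Ro.from_rotvec(c['attitude']).apply(d.reshape(-1,3)).reshape(h,w,3)+c['eye']
def crop(c,x0,y0,x1,y1,s,tag):
    im=cv2.resize(c['color'][y0:y1,x0:x1],None,fx=s,fy=s,interpolation=cv2.INTER_CUBIC)
    cv2.imwrite(f'pics/{tag}.png',cv2.cvtColor(im,cv2.COLOR_RGB2BGR))
E
python3 - <<'E'
from h import *
t=load('top0');s=load('side0')
for c,pts in((t,[(382,222),(297,195),(196,186),(193,183),(220,122),(250,250),(400,300),(158,310),(100,120)]),(s,[(360,330),(312,237),(248,152),(400,130),(250,300),(313,148)])):
    P=cloud(c)
    for u,v in pts: print(u,v,P[v,u].round(1))
crop(t,350,170,420,260,8,'c1');crop(s,310,280,410,370,8,'c2')
crop(t,150,150,240,220,8,'c3');crop(s,210,135,290,200,8,'c4')
crop(t,275,170,325,215,12,'c5');crop(s,280,210,340,260,12,'c6')
E
```

```text
382 222 [ 527.9 -281.6   13.3]
297 195 [608.6 -30.5  48.9]
196 186 [631.4 253.7 114.8]
193 183 [639.5 261.4 118.8]
220 122 [820.5 189.2  85.8]
250 250 [450.9 111.3   6.8]
400 300 [ 298.3 -328.3    5.6]
158 310 [295.6 344.7 170.9]
100 120 [856.2 570.6  -4.1]
360 330 [ 530.2 -284.     8.5]
312 237 [605.3 -48.3  41.5]
248 152 [631.3 250.6 116.1]
400 130 [2019.8  674.5 -570.5]
250 300 [397.4 -76.6   1.2]
313 148 [816.8 186.9  82.7]
```

View crops.

View pics/c1.png

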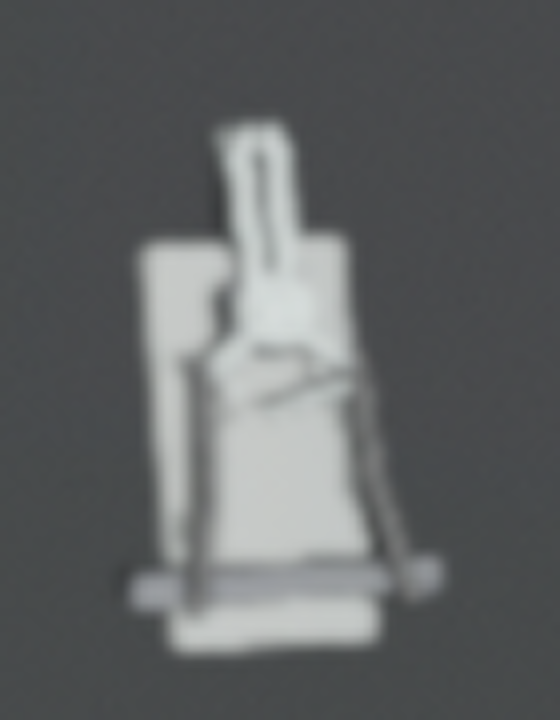

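View pics/c2.png

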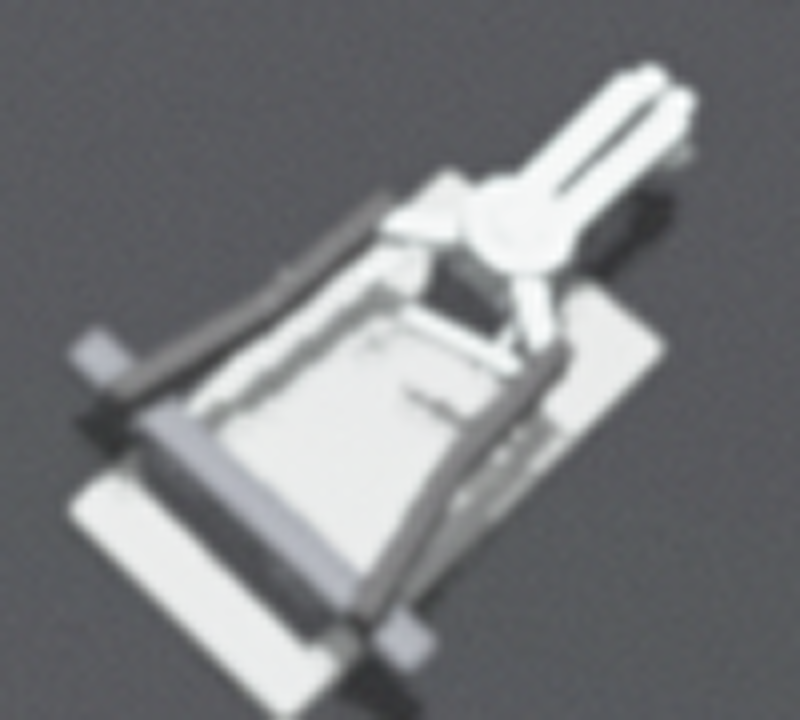

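View pics/c3.png

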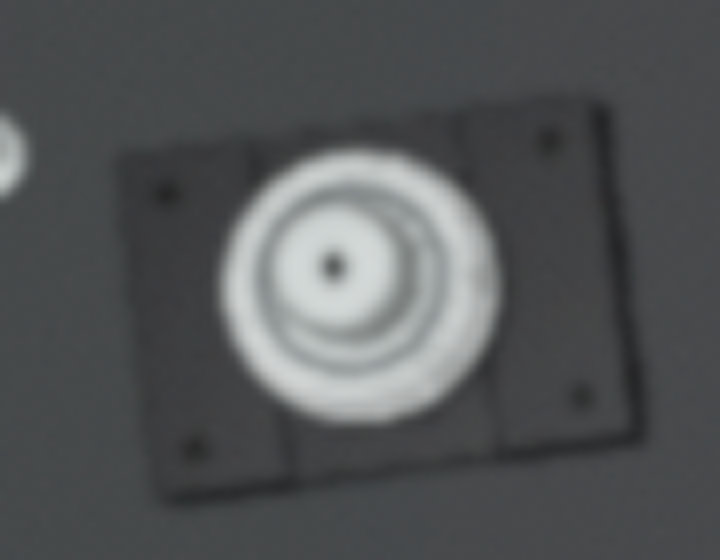

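View pics/c4.png

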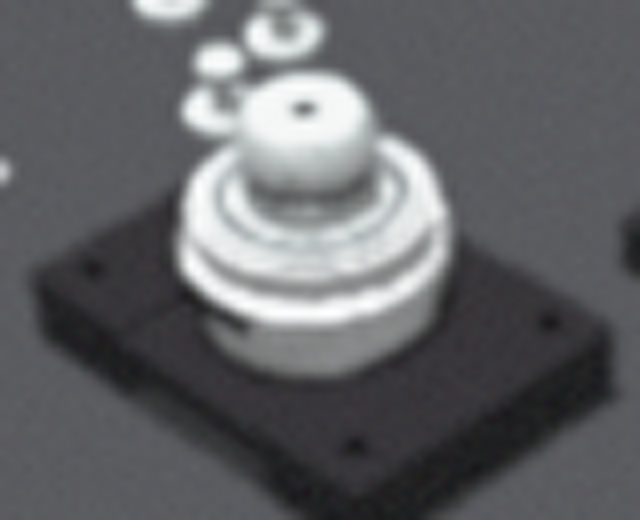

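View pics/c5.png

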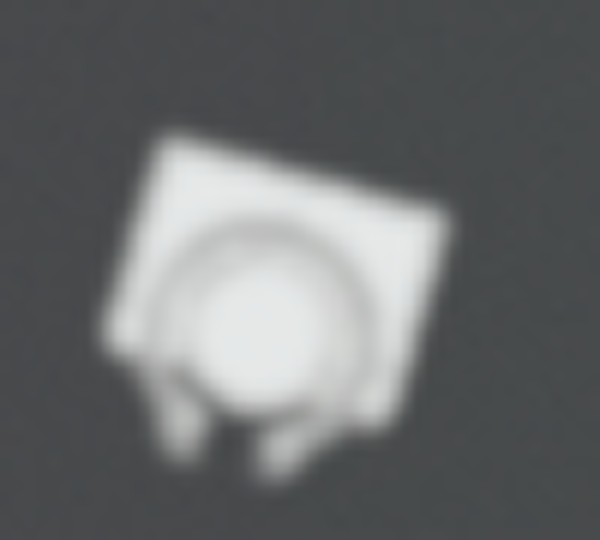

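View pics/c6.png

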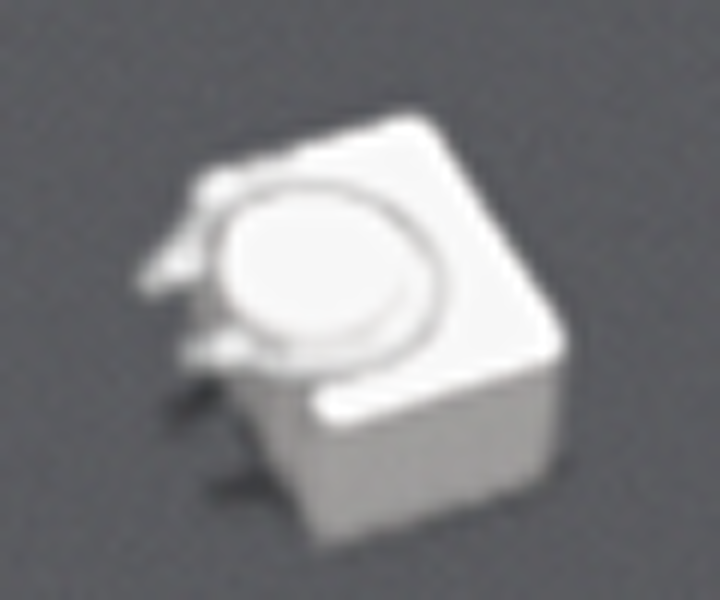

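```bash
cat >> h.py <<'E'
def up(p,x0,y0,s): return ((p[0]+.5)/s-.5+x0,(p[1]+.5)/s-.5+y0)
E
python3 - <<'E'
from h import *
t=load('top0');s=load('side0')
def T(n,a,b): 
    P,e=tri(t,a,s,b);print(n,P.round(1),round(e,1))
A=lambda x,y:up((x,y),350,170,8);B=lambda x,y:up((x,y),310,280,8)
T('pivot',A(282,307),B(522,222))
T('tipL',A(240,128),B(650,72));T('tipR',A(282,128),B(688,100))
T('handleL end',A(190,605),B(125,388));T('handleR end',A(412,590),B(365,605))
T('handleL front',A(203,362),B(388,203));T('handleR front',A(357,372),B(558,355))
T('plate corner R front',A(347,238),B(662,345));T('plate corner R rear',A(378,637),B(285,712));T('plate rearL',A(172,648),B(75,508))
A=lambda x,y:up((x,y),150,150,8);B=lambda x,y:up((x,y),210,135,8)
T('spindle top hole',A(334,266),B(304,108))
T('plate R front',A(600,105),B(608,335));T('plate L front',A(120,155),B(180,190));T('plate L rear',A(168,490),B(38,282));T('plate R rear',A(635,430),B(372,490))
A=lambda x,y:up((x,y),275,170,12);B=lambda x,y:up((x,y),280,210,12)
T('boss',A(262,325),B(315,268))
T('lugL',A(182,460),B(145,285));T('lugR',A(272,480),B(188,358))
T('blk RF',A(445,215),B(560,340));T('blk LF',A(170,138),B(415,118));T('blkRR',A(385,425),B(335,415))
for n in ('side0','top0'):
    P=cloud(load(n)); 
    m=(abs(P[...,0]-640)<60)&(abs(P[...,1]-258)<60)&(P[...,2]>105); print(n,m.sum(),P[m].mean(0),np.percentile(P[m][:,2],[5,50,95]))
    m=(abs(P[...,0]-350)<60)
E
```

```text
pivot [ 565.9 -282.8   57.4] 0.5
tipL [ 632.  -271.    49.8] 1.0
tipR [ 630.7 -284.9   53.8] 2.5
handleL end [ 459.9 -248.8   46.5] 1.3
handleR end [ 463.4 -327.1   52.1] 0.6
handleL front [ 547.  -255.1   50.9] 0.0
handleR front [ 543.8 -311.4   54.9] 4.4
plate corner R front [ 594.7 -316.2   10.7] 1.5
plate corner R rear [ 447.1 -323.    11.3] 0.0
plate rearL [ 445.2 -249.2    3.5] 2.9
spindle top hole [640.6 266.5 116.5] 0.5
plate R front [710.1 183.   32.4] 0.7
plate L front [678.4 379.1   4.2] 46.9
plate L rear [568.8 344.6  28.3] 2.0
plate R rear [591.  169.   33.3] 5.0
boss [603.7 -28.2  44.2] 1.6
lugL [572.3  -9.1  44.3] 1.6
lugR [566.5 -30.5  44.7] 0.4
blk RF [630.2 -73.3  42.6] 1.6
blk LF [650.6  -6.6  41.3] 1.2
blkRR [580.2 -58.7  42.4] 1.7
side0 177 [635.4308804  259.9123728  113.30973271] [107.16849627 114.42327598 117.38685328]
top0 242 [639.62316066 264.88738513 114.76384544] [107.54274158 115.10936003 120.7707789 ]
```

```bash
python3 -m crank '0.03 -0.06 0.04 0 0 -10 1; 0.05 -0.12 0.05 0 0 -20 1; 0.07 -0.18 0.05 0 0 -30 1; 0.09 -0.24 0.05 0 0 -40 1; 0.11 -0.30 0.05 0 0 -50 1; 0.13 -0.36 0.05 0 0 -60 1; 0.15 -0.42 0.05 0 0 -70 1; 0.17 -0.48 0.05 0 0 -80 1; 0.19 -0.54 0.04 0 0 -90 1; 0.21 -0.60 0.02 0 0 -100 1; 0.23 -0.66 0 0 0 -110 1; 0.23 -0.66 0 0 0 -110 1'
```

```text
clock: 1.6
tcp_pos: [462.1, -136.6, 229.8]
ee_rot: [-2.891, -1.226, 0.003]
wrist_force: [0.0, 1.1, 0.6]
width: 1.002
```

```bash
python3 -m crank '0.018 -0.05 -0.02 0 0 -10 1; 0.036 -0.1 -0.05 0 0 -20 1; 0.054 -0.152 -0.09 0 0 -30 1; 0.054 -0.152 -0.121 0 0 -42.8 1; 0.054 -0.152 -0.121 0 0 -42.8 1; 0.054 -0.152 -0.121 0 0 -42.8 1; 0.054 -0.152 -0.121 0 0 -42.8 1'
python3 - <<'E'
from h import *
t=shot('top','top1');s=shot('side','side1');st=ctrl.sense()
R=Ro.from_rotvec(st['ee_rot']).as_matrix();print(st['tcp_pos'],st['q'],R.round(3))
p=st['tcp_pos']; print(proj(t,p),proj(s,p))
crop(t,340,160,420,260,8,'d1');crop(s,290,230,410,350,6,'d2')
E
```

```text
clock: 2.48
tcp_pos: [517.1, -285.8, 112.3]
ee_rot: [3.138, 0.096, 0.004]
wrist_force: [0.5, 0.1, -0.2]
width: 1.001
[ 516.9195563  -285.79663637  112.01175423] [-5.24486380e-01  4.39273553e-01  1.69963402e+00 -8.65823954e-05
  9.99752573e-01  9.85734882e-01] [[ 0.998  0.061  0.003]
 [ 0.061 -0.998 -0.002]
 [ 0.002  0.002 -1.   ]]
[390.03457726 223.91972345] [363.17570685 306.72620589]
```

View pics/d1.png

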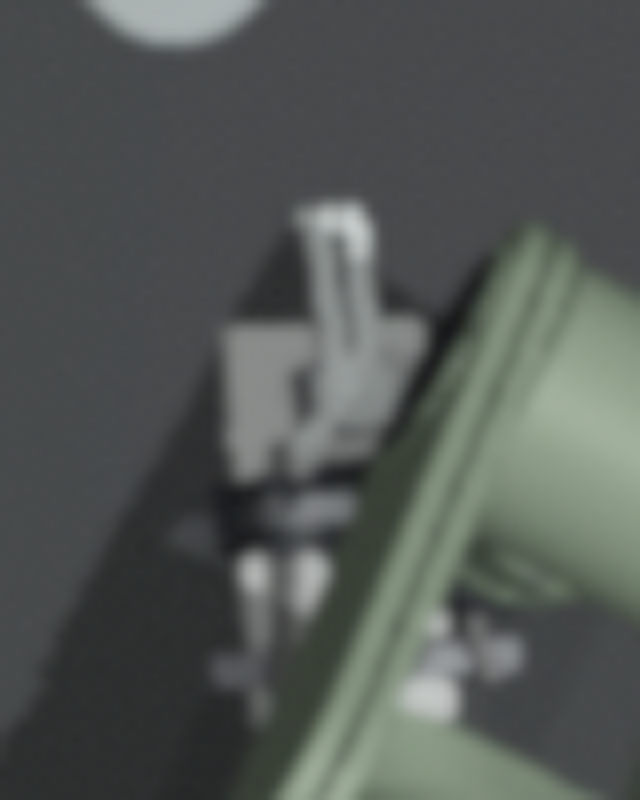

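View pics/d2.png

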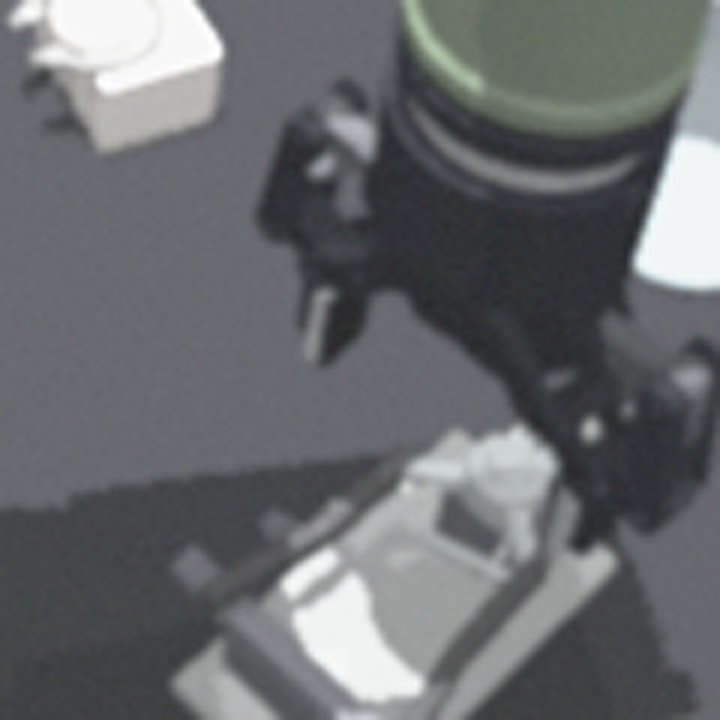

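```bash
python3 - <<'E'
from h import *
s=load('side1');st=ctrl.sense();R=Ro.from_rotvec(st['ee_rot'])
for o in(42.5,50): 
  for g in(-1,1): print(o,g,((proj(s,st['tcp_pos']+R.apply([0,g*o,-13]))-[290,230]+.5)*6).round())
for z in (112,125,60):print(proj(s,[516.9,-285.8,z]))
E
```

```text
42.5 -1 [343. 355.]
42.5 1 [559. 531.]
50 -1 [325. 341.]
50 1 [580. 547.]
[363.16897102 306.73658868]
[364.14764427 302.87423868]
[359.48754591 321.26539325]
```

```bash
python3 -m crank '0 0 -0.04 0 0 0 1; 0 0 -0.065 0 0 0 1; 0 0 -0.08 0 0 0 1; 0 0 -0.084 0 0 0 1; 0 0 -0.084 0 0 0 0.6; 0 0 -0.084 0 0 0 0.5; 0 0 -0.084 0 0 0 0.5; 0 0 -0.084 0 0 0 0.5; 0 0 -0.084 0 0 0 0.5'
python3 - <<'E'
from h import *
s=shot('side','side2');crop(s,290,230,410,370,5,'e2')
E
```

```text
clock: 3.7
tcp_pos: [516.8, -286.2, 27.5]
ee_rot: [3.139, 0.092, 0.002]
wrist_force: [-1.0, 1.6, 6.6]
width: 0.755
```

View pics/e2.png

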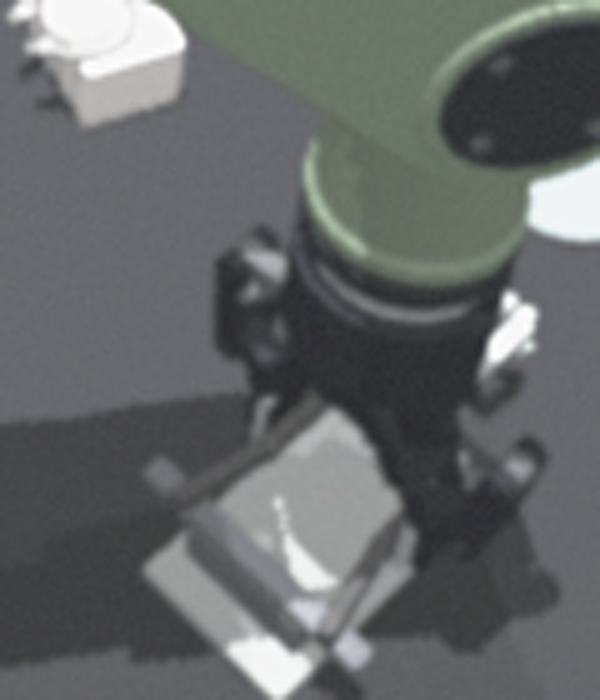

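```bash
python3 -m crank '0 0 0.003 0 0 0 0.5; 0 0 0.01 0 0 0 0.5; 0 0 0.03 0 0 0 0.5; 0 0 0.06 0 0 0 0.5;0 0 0.09 0 0 0 0.5;0 0 0.09 0 0 0 0.5'
python3 - <<'E'
from h import *
s=shot('side','side3');crop(s,290,200,430,340,5,'e3')
s=shot('top','top3');crop(s,340,150,420,260,7,'f3')
E
```

```text
clock: 4.5
tcp_pos: [517.7, -286.9, 118.7]
ee_rot: [3.137, 0.093, 0.007]
wrist_force: [-0.3, 0.0, -1.4]
width: 0.75
```

View pics/e3.png

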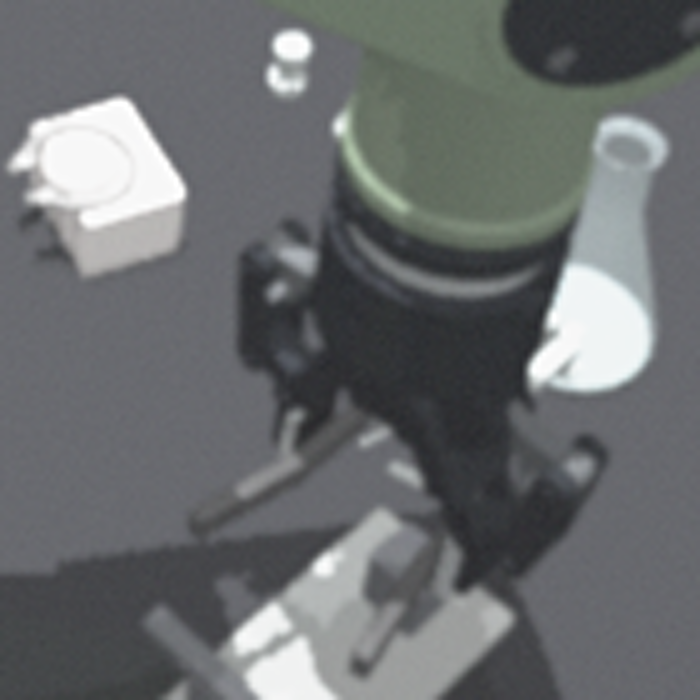

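View pics/f3.png

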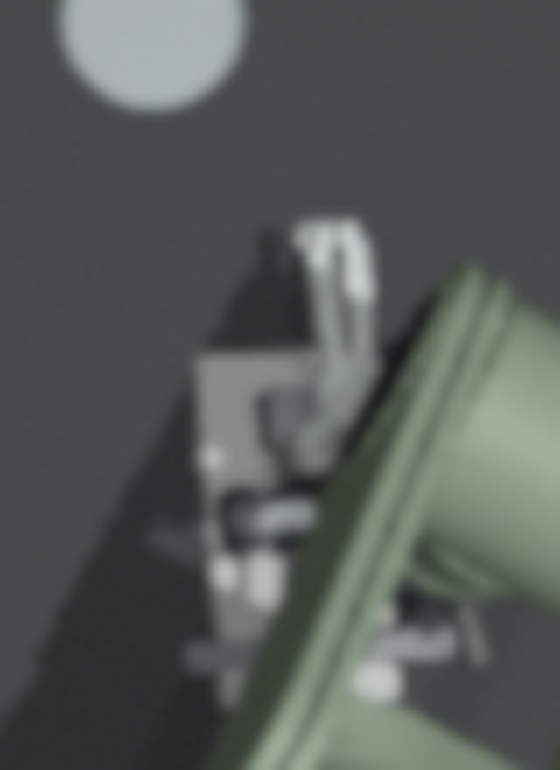

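```bash
python3 -m crank '-0.006 0.035 0 0 0 -3 0.5; -0.016 0.085 0 0 0 -6 0.5; -0.026 0.14 0 0 0 -10 0.5; -0.037 0.195 0 0 0 -14 0.5; -0.047 0.25 0 0 0 -17 0.5; -0.051 0.28 -0.01 0 0 -18.4 0.5; -0.0523 0.295 -0.025 0 0 -18.4 0.5; -0.0523 0.295 -0.03 0 0 -18.4 0.5;-0.0523 0.295 -0.03 0 0 -18.4 0.5;-0.0523 0.295 -0.03 0 0 -18.4 0.5'
python3 - <<'E'
from h import *
s=shot('side','side4');crop(s,230,190,350,290,6,'e4')
t=shot('top','top4');crop(t,260,160,340,250,8,'f4')
print(ctrl.sense()['tcp_pos'])
E
```

```text
clock: 5.85
tcp_pos: [464.3, 8.3, 86.4]
ee_rot: [3.114, -0.412, 0.0]
wrist_force: [1.1, 0.4, -2.0]
width: 0.751
[464.36657478   8.37759481  86.66366646]
```

View pics/e4.png

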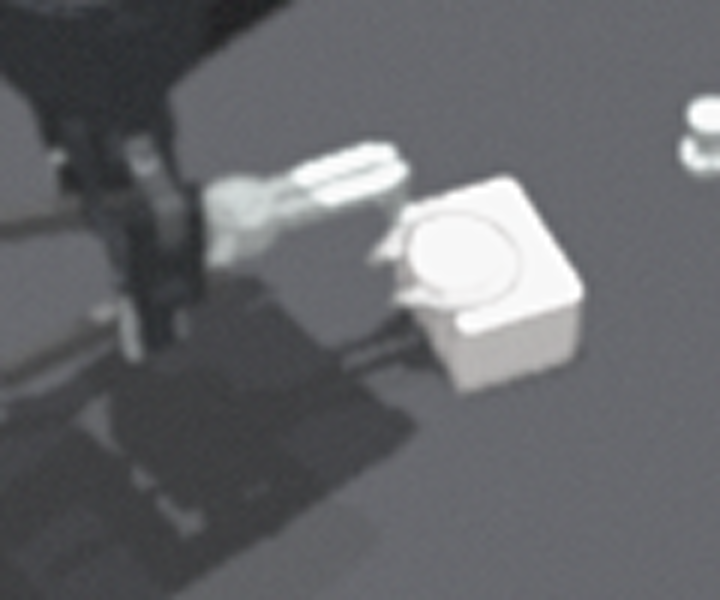

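View pics/f4.png

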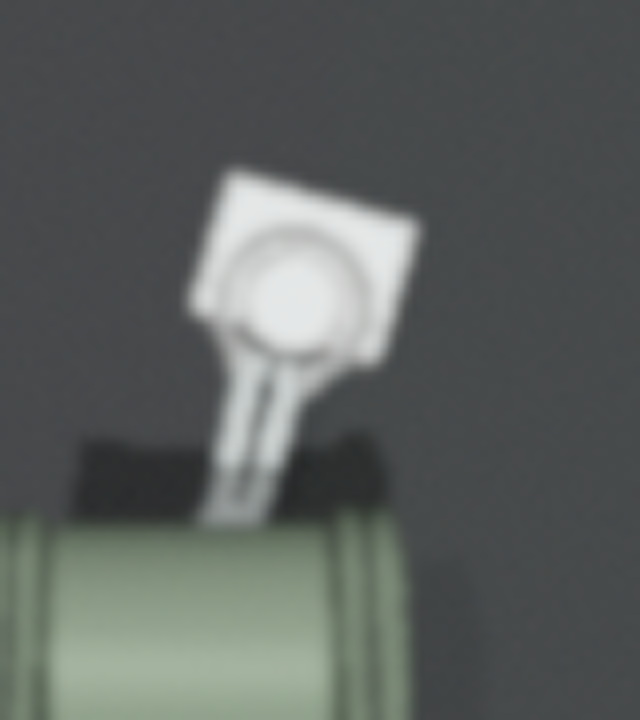

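```bash
python3 - <<'E'
from h import *
s=load('side4');crop(s,275,205,325,245,15,'e5')
t=load('top4');crop(t,277,182,312,222,15,'f5')
E
```

```text
(no output)
```

View pics/e5.png

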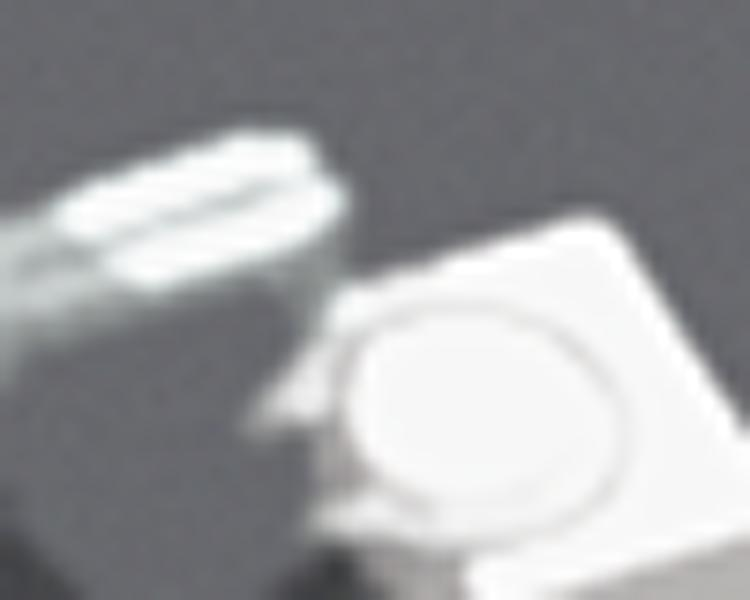

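View pics/f5.png

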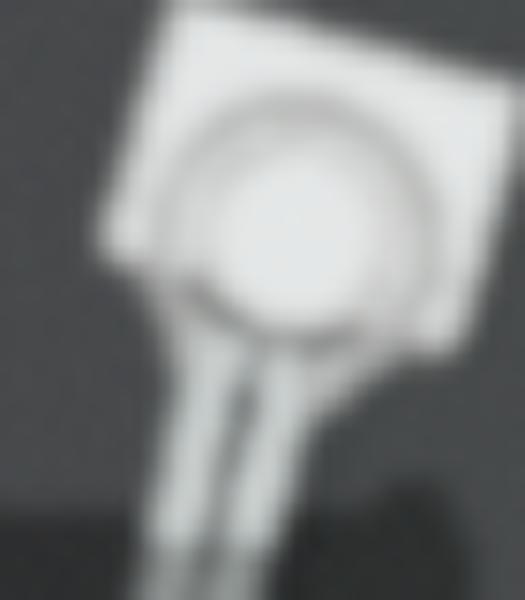

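```bash
python3 -m crank '0 0 -0.015 0 0 0 0.5; 0 0 -0.027 0 0 0 0.5; 0 0 -0.028 0 0 0 0.5; 0 0 -0.028 0 0 0 0.5'
python3 - <<'E'
from h import *
s=shot('side','side5');crop(s,275,205,325,245,15,'e5')
t=shot('top','top5');crop(t,277,182,312,222,15,'f5')
print(ctrl.sense()['tcp_pos'],ctrl.sense()['wrist_force'])
E
```

```text
clock: 6.45
tcp_pos: [464.2, 8.9, 58.5]
ee_rot: [3.115, -0.411, 0.0]
wrist_force: [-0.4, 0.6, -1.9]
width: 0.749
[464.34692568   9.00679899  58.7375723 ] [-0.39644062 -0.25995971 -2.36211289]
```

View pics/e5.png

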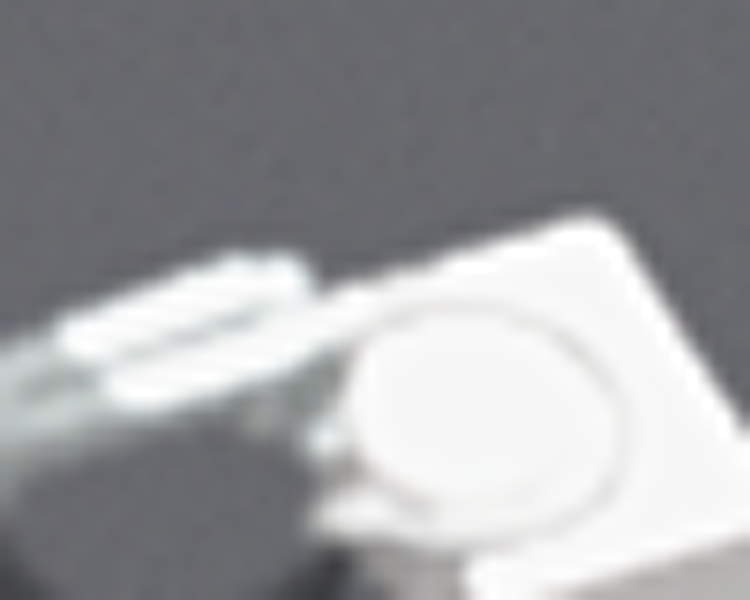

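View pics/f5.png

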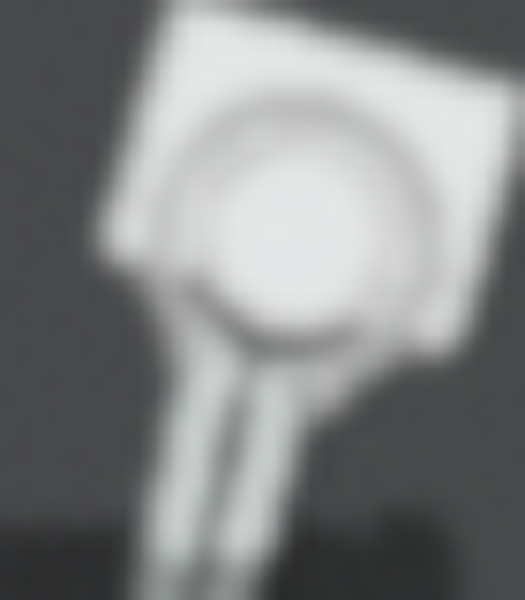

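```bash
python3 - <<'E'
from h import *
s=load('side5');t=load('top5')
B=lambda x,y:up((x,y),275,205,15);A=lambda x,y:up((x,y),277,182,15)
y=np.radians(-15);ex=np.array([np.cos(y),np.sin(y)]);ey=np.array([-np.sin(y),np.cos(y)])
tcp=ctrl.sense()['tcp_pos'][:2]
def pr(n,p): d=p[:2]-tcp; print(n,p.round(1),'along',round(d@ex,1),'across',round(d@ey,1))
for n,p,z in(('lugLend',(243,430),43.5),('lugRend',(308,525),43.5),('pinR bot',(325,452),50),('blob',(325,432),51),
  ('ell c',(484,422),45),('ell left',(342,390),45),('ell right',(630,430),45),('ell top',(450,300),45),('armL front',(305,275),84),('slit front',(285,297),84),('boss', (484,422),49)): pr('s '+n,onz(s,*B(*p),z))
for n,p,z in(('armslit front',(247,375),84),('slit back',(210,540),84),('lugRend',(325,415),44),('lugL out',(175,350),44),('ringc',(301,233),45),('arc bottom',(290,355),44),('blk RF',(512,85),42),('blk LF',(175,10),42),('blk LR',(100,245),42),('blkRR',(460,350),42)): pr('t '+n,onz(t,*A(*p),z))
print(proj(s,[*(tcp+ex*113),84]))
E
```

```text
s lugLend [571.9  -7.3  43.5] along 108.1 across 12.0
s lugRend [566.8 -30.   43.5] along 109.0 across -11.2
s pinR bot [575.2 -24.   50. ] along 115.7 across -3.2
s blob [577.4 -21.4  51. ] along 117.1 across -0.1
s ell c [602.7 -31.8  45. ] along 144.2 across -3.6
s ell left [589.3 -11.8  45. ] along 126.1 across 12.3
s ell right [620.1 -48.2  45. ] along 165.2 across -14.9
s ell top [616.6  -7.4  45. ] along 151.3 across 23.6
s armL front [576.6 -16.5  84. ] along 115.0 across 4.4
s slit front [571.  -18.3  84. ] along 110.1 across 1.3
s boss [600.2 -34.5  49. ] along 142.5 across -6.9
t armslit front [572.  -17.8  84. ] along 110.9 across 2.0
t slit back [540.7 -10.2  84. ] along 78.7 across 1.2
t lugRend [567.4 -33.3  44. ] along 110.5 across -14.2
t lugL out [580.5  -4.3  44. ] along 115.7 across 17.2
t ringc [603.  -29.3  45. ] along 143.8 across -1.1
t arc bottom [579.2 -26.7  44. ] along 120.2 across -4.8
t blk RF [631.7 -71.1  42. ] along 182.4 across -34.0
t blk LF [647.6  -5.4  42. ] along 180.7 across 33.5
t blk LR [601.5  10.   42. ] along 132.3 across 36.4
t blkRR [579.8 -59.9  42. ] along 129.4 across -36.7
[294.87077823 224.33040287]
```

```bash
python3 -m crank '-0.0002 -0.0008 0 0 0 0 0.515; -0.0002 -0.0008 -0.003 0 0 0 0.515; -0.0002 -0.0008 -0.005 0 0 0 0.515; -0.0002 -0.0008 -0.0065 0 0 0 0.515;-0.0002 -0.0008 -0.0075 0 0 0 0.515;-0.0002 -0.0008 -0.0075 0 0 0 0.515'
python3 - <<'E'
from h import *
s=shot('side','side6');crop(s,275,205,325,245,15,'e6')
t=shot('top','top6');crop(t,277,182,312,222,15,'f6')
print(ctrl.sense()['tcp_pos'],ctrl.sense()['wrist_force'],ctrl.sense()['moment'])
E
```

```text
clock: 7.3
tcp_pos: [463.7, 8.2, 50.8]
ee_rot: [3.115, -0.411, -0.0]
wrist_force: [-0.2, 1.1, -1.2]
width: 0.757
[463.80087962   8.2320545   50.86208176] [-0.14049981  0.12540475 -1.80393938] [-0.01255768 -0.02919929 -0.01365194]
```

View pics/e6.png

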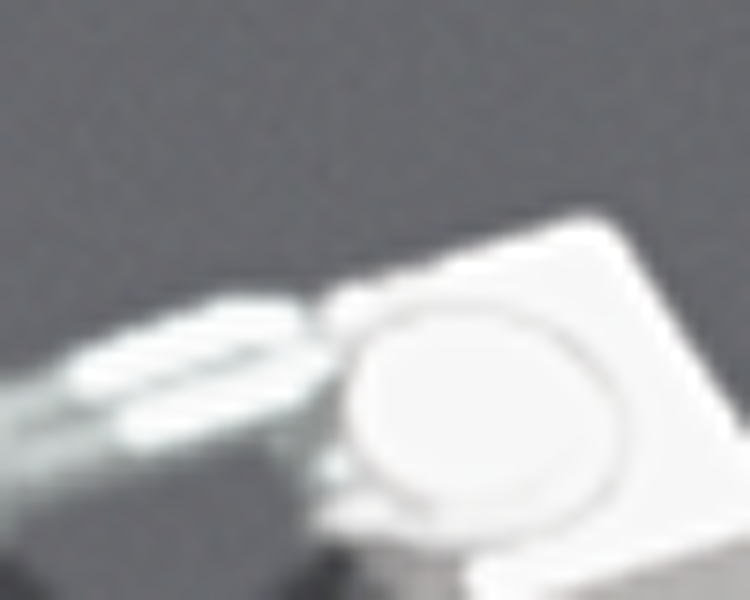

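View pics/f6.png

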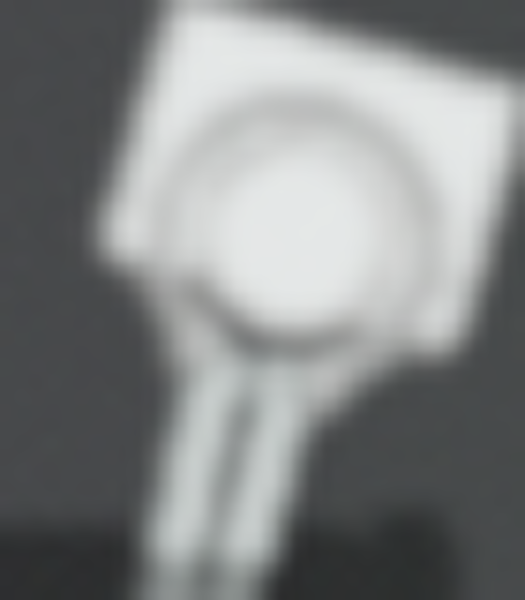

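```bash
python3 -m crank '0 0 -0.001 0 0 0 0.515; 0 0 -0.002 0 0 0 0.515; 0 0 -0.0027 0 0 0 0.515; 0 0 -0.0027 0 0 0 0.515'
python3 - <<'E'
from h import *
print(ctrl.sense()['tcp_pos'],ctrl.sense()['wrist_force'],ctrl.sense()['moment'])
E
```

```text
clock: 7.9
tcp_pos: [463.7, 8.2, 48.1]
ee_rot: [3.115, -0.411, -0.0]
wrist_force: [-0.2, 0.8, -2.3]
width: 0.758
[463.72651606   8.22590485  48.065057  ] [-0.22316157  0.84615023 -2.28486887] [ 0.01424484 -0.01132045  0.02897817]
```

```bash
python3 -m crank '0 0 0.0003 0 0 0 0.46; 0 0 0.0007 0 0 0 0.42; 0 0 0.0011 0 0 0 0.38; 0 0 0.0015 0 0 0 0.34; 0 0 0.0015 0 0 0 0.34'
python3 - <<'E'
from h import *
print(ctrl.sense()['tcp_pos'],ctrl.sense()['wrist_force'],ctrl.sense()['moment'])
s=shot('side','side7');crop(s,275,205,325,245,15,'e7')
t=shot('top','top7');crop(t,277,182,312,222,15,'f7')
E
```

```text
clock: 8.52
tcp_pos: [463.8, 8.2, 49.7]
ee_rot: [3.115, -0.411, 0.0]
wrist_force: [0.0, 0.6, -2.1]
width: 0.677
[463.76862377   8.22910422  49.69715638] [ 0.02916081  0.63261972 -2.06540407] [-0.01039059  0.03065863  0.01435508]
```

View pics/e7.png

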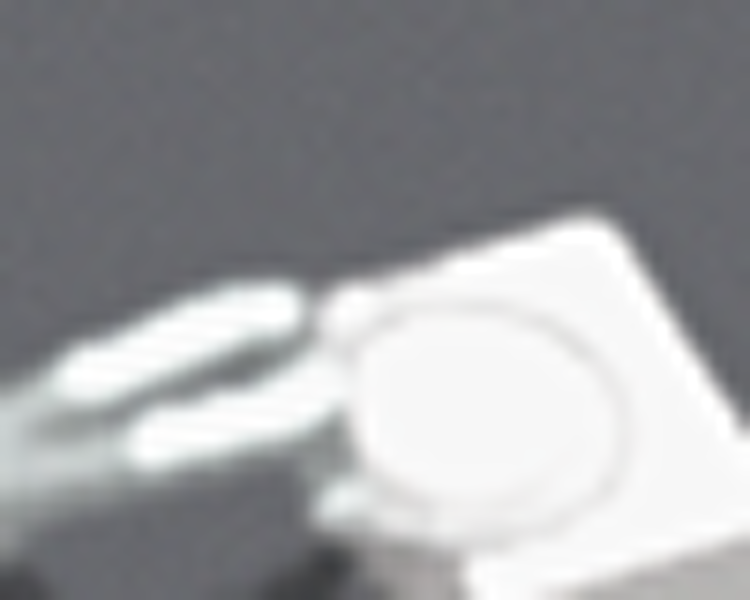

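View pics/f7.png

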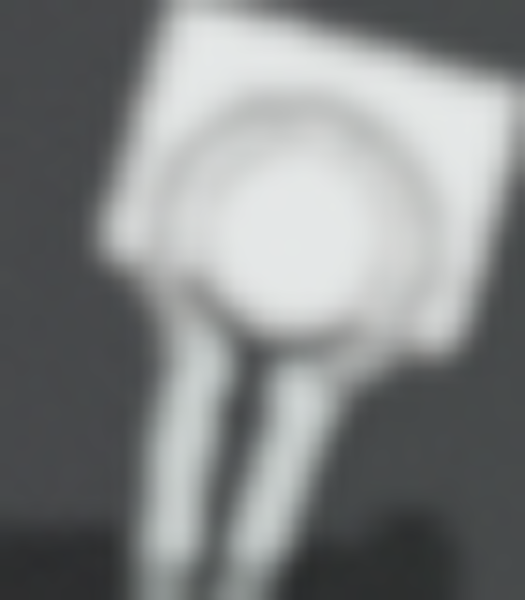

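```bash
python3 -m crank '0 0 -0.001 0 0 0 0.34; 0 0 -0.001 0 0 0 0.34; 0 0 -0.001 0 0 0 0.34'; python3 -m crank '0 0 -0.001 0 0 0 0.34; 0 0 -0.001 0 0 0 0.34; 0 0 -0.001 0 0 0 0.34'
```

```text
clock: 9.0
tcp_pos: [463.7, 8.2, 48.6]
ee_rot: [3.115, -0.411, -0.0]
wrist_force: [-0.5, -0.7, -2.0]
width: 0.672
clock: 9.38
tcp_pos: [463.7, 8.2, 47.6]
ee_rot: [3.115, -0.411, -0.0]
wrist_force: [-0.0, 0.5, -1.2]
width: 0.674
```

```bash
python3 -m crank '0 0 -0.001 0 0 0 0.34; 0 0 -0.001 0 0 0 0.34; 0 0 -0.001 0 0 0 0.34'
python3 - <<'E'
from h import *
print(ctrl.sense()['tcp_pos'],ctrl.sense()['wrist_force'],ctrl.sense()['moment'])
E
```

```text
clock: 9.75
tcp_pos: [463.7, 8.2, 46.6]
ee_rot: [3.115, -0.411, -0.0]
wrist_force: [-0.0, 0.0, -2.0]
width: 0.675
[463.73176074   8.21781989  46.61540984] [-0.04859457  0.02053072 -2.04840294] [-0.01776024  0.02766204  0.00848721]
```

```bash
python3 - <<'E'
from h import *
s=shot('side','side8');crop(s,275,205,325,245,15,'e8')
t=shot('top','top8');crop(t,277,182,312,222,15,'f8')
P=cloud(s);C=cloud(load('side0'))
for y in range(215,240,2): print(y,[ (round(float(P[y,x,2])),round(float(C[y,x,2]))) for x in range(294,320,3)])
E
```

```text
215 [(2, -1), (0, -1), (-2, 2), (2, -1), (-1, 2), (0, 0), (-1, -1), (1, 2), (1, -1)]
217 [(-1, -2), (1, 0), (1, 0), (-1, 1), (-2, -1), (0, -1), (3, 1), (-1, 0), (0, -2)]
219 [(1, -2), (1, -1), (-1, 0), (-1, -1), (-1, 0), (-1, -1), (1, 1), (-1, -1), (-1, 0)]
221 [(-3, 0), (-2, 1), (2, 0), (-1, 0), (0, 0), (1, 0), (42, 43), (0, 1), (2, 1)]
223 [(1, -1), (2, -2), (-1, 0), (0, 1), (47, 40), (41, 41), (40, 42), (42, 40), (-2, 1)]
225 [(1, -2), (41, 40), (45, 46), (49, 44), (46, 46), (49, 42), (51, 42), (44, 40), (-1, 1)]
227 [(71, 0), (44, 44), (44, 42), (48, 50), (48, 49), (43, 44), (45, 44), (49, 42), (42, 42)]
229 [(60, 0), (44, 45), (50, 47), (48, 49), (48, 45), (48, 48), (42, 42), (50, 45), (42, 42)]
231 [(71, 44), (69, 31), (47, 47), (49, 48), (50, 50), (48, 49), (49, 50), (48, 46), (42, 42)]
233 [(70, 43), (67, 23), (48, 49), (50, 49), (49, 50), (48, 47), (49, 48), (51, 44), (41, 41)]
235 [(65, 2), (59, 16), (48, 48), (48, 51), (46, 50), (48, 47), (46, 47), (46, 45), (40, 42)]
237 [(-1, 0), (53, 8), (42, 42), (46, 48), (47, 45), (46, 45), (48, 41), (49, 46), (41, 41)]
239 [(-1, 0), (45, 47), (46, 744), (38, 37), (42, 40), (46, 41), (46, 47), (42, 41), (42, 43)]
```

View pics/e8.png

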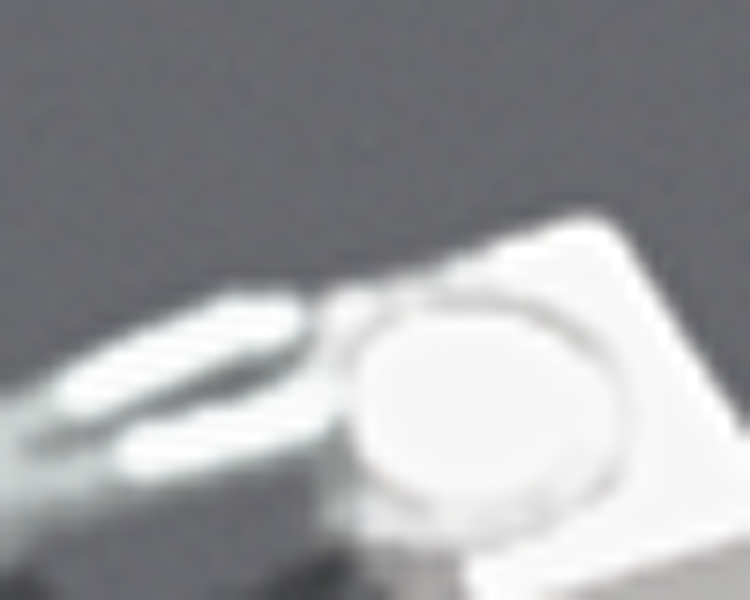

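View pics/f8.png

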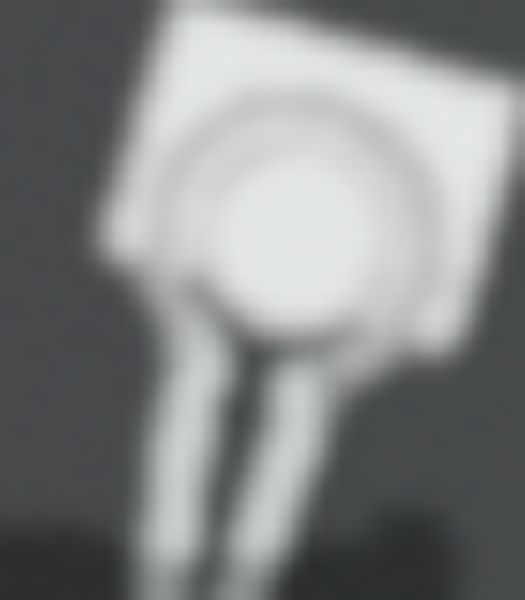

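```bash
python3 -m crank '0 0 0.001 0 0 0 0.34; 0 0 0.002 0 0 0 0.34; 0 0 0.0026 0 0 0 0.34; 0 0 0.0026 0 0 0 0.34'
cat >> h.py <<'E'
def ztab(P,C,xs,ys):
    for y in ys: print(y,[ (round(float(P[y,x,2])),round(float(C[y,x,2]))) for x in xs])
E
python3 - <<'E'
from h import *
s=shot('side','side9');crop(s,275,205,325,245,15,'e9')
P=cloud(s);C=cloud(load('side0')); ztab(P,C,range(306,320,2),range(221,238,2))
E
```

```text
clock: 10.35
tcp_pos: [463.8, 8.2, 49.3]
ee_rot: [3.115, -0.411, 0.0]
wrist_force: [0.7, 1.4, -1.8]
width: 0.674
221 [(-1, 0), (-3, -2), (1, -4), (42, 43), (42, 42), (1, 0), (-1, 1)]
223 [(40, 40), (43, 39), (41, 38), (43, 42), (42, 43), (41, 41), (-1, 1)]
225 [(44, 46), (44, 43), (44, 41), (43, 42), (40, 41), (44, 40), (1, 1)]
227 [(48, 49), (49, 47), (41, 43), (46, 44), (43, 45), (42, 43), (42, 42)]
229 [(49, 45), (49, 47), (49, 50), (43, 42), (44, 46), (47, 45), (41, 42)]
231 [(48, 50), (48, 51), (51, 48), (49, 50), (44, 42), (45, 46), (42, 42)]
233 [(49, 50), (49, 48), (49, 49), (49, 48), (41, 40), (46, 44), (41, 41)]
235 [(47, 50), (48, 46), (47, 50), (46, 47), (40, 43), (43, 43), (41, 42)]
237 [(46, 45), (45, 47), (44, 46), (41, 41), (45, 44), (744, 43), (42, 41)]
```

View pics/e9.png

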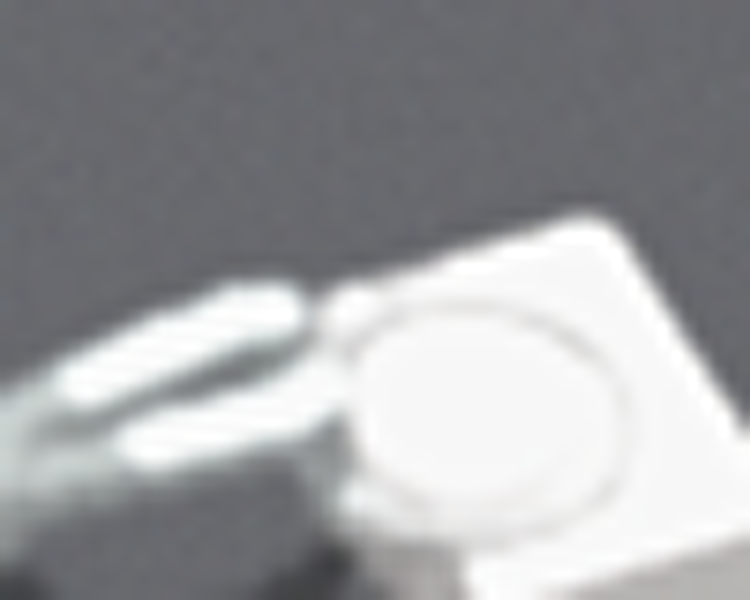

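```bash
python3 -m crank '0 0 0.0003 0 0 0 0.29; 0 0 0.0007 0 0 0 0.24; 0 0 0.0011 0 0 0 0.19; 0 0 0.0015 0 0 0 0.14; 0 0 0.0015 0 0 0 0.14; 0 0 0.0015 0 0 0 0.14'
python3 - <<'E'
from h import *
s=shot('side','side10');crop(s,275,205,325,245,15,'e10')
t=shot('top','top10');crop(t,277,182,312,222,15,'f10')
P=cloud(s);C=cloud(load('side0')); ztab(P,C,range(306,320,2),range(221,238,2))
E
```

```text
clock: 11.15
tcp_pos: [463.8, 8.2, 50.8]
ee_rot: [3.115, -0.411, 0.0]
wrist_force: [-0.5, 0.8, -2.1]
width: 0.572
221 [(2, 0), (-1, -2), (-3, -4), (44, 43), (43, 42), (2, 0), (-2, 1)]
223 [(41, 40), (44, 39), (39, 38), (41, 42), (41, 43), (41, 41), (-1, 1)]
225 [(45, 46), (48, 43), (43, 41), (47, 42), (40, 41), (42, 40), (2, 1)]
227 [(50, 49), (47, 47), (41, 43), (43, 44), (46, 45), (47, 43), (42, 42)]
229 [(48, 45), (48, 47), (48, 50), (43, 42), (43, 46), (46, 45), (42, 42)]
231 [(49, 50), (50, 51), (49, 48), (46, 50), (42, 42), (42, 46), (44, 42)]
233 [(49, 50), (48, 48), (49, 49), (49, 48), (43, 40), (41, 44), (46, 41)]
235 [(50, 50), (49, 46), (51, 50), (47, 47), (43, 43), (47, 43), (44, 42)]
237 [(46, 45), (47, 47), (46, 46), (43, 41), (42, 44), (42, 43), (41, 41)]
```

View pics/e10.png

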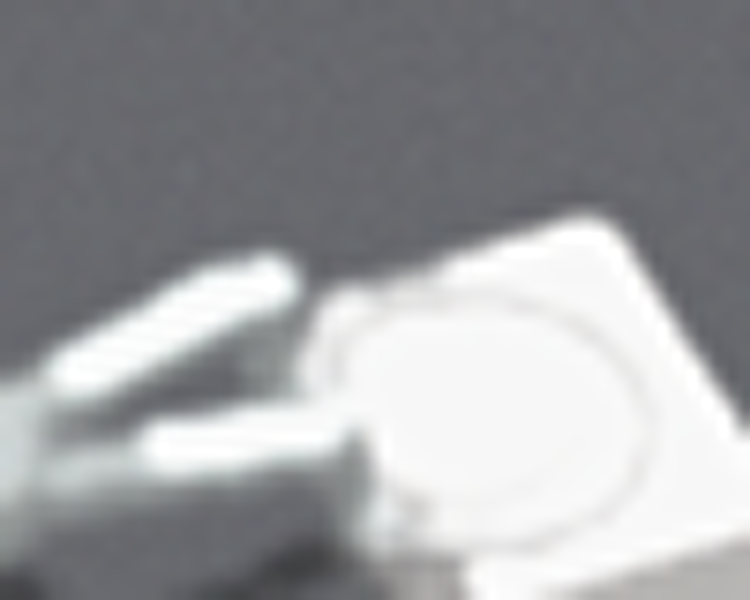

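View pics/f10.png

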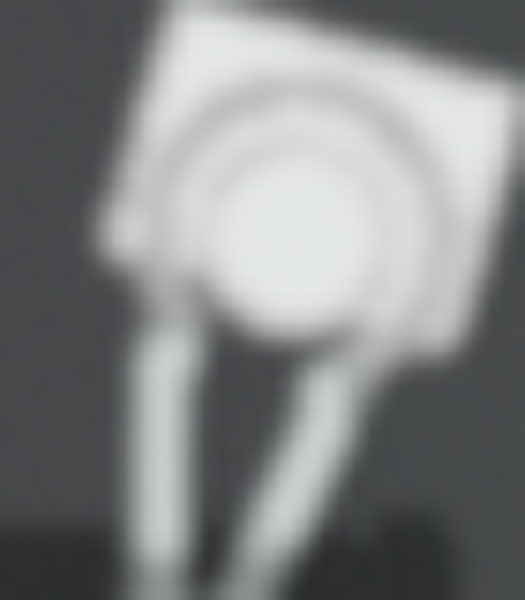

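```bash
python3 -m crank '0 0 0.0003 0 0 0 0.08; 0 0 0.0007 0 0 0 0.02; 0 0 0.0011 0 0 0 -0.04; 0 0 0.0014 0 0 0 -0.1; 0 0 0.0014 0 0 0 -0.3; 0 0 0.0014 0 0 0 -1; 0 0 0.0014 0 0 0 -1; 0 0 0.0014 0 0 0 -1'
python3 - <<'E'
from h import *
s=shot('side','side11');crop(s,275,205,325,245,15,'e11')
t=shot('top','top11');crop(t,277,182,312,222,15,'f11')
P=cloud(s);C=cloud(load('side0')); ztab(P,C,range(306,322,2),range(221,238,2))
E
```

```text
clock: 12.25
tcp_pos: [463.8, 8.2, 52.1]
ee_rot: [3.115, -0.411, 0.0]
wrist_force: [-0.0, -0.4, -1.7]
width: 0.432
221 [(-3, 0), (0, -2), (1, -4), (44, 43), (41, 42), (0, 0), (0, 1), (1, -3)]
223 [(46, 40), (44, 39), (45, 38), (42, 42), (42, 43), (41, 41), (-1, 1), (0, -1)]
225 [(41, 46), (43, 43), (43, 41), (46, 42), (44, 41), (41, 40), (0, 1), (0, -1)]
227 [(51, 49), (51, 47), (42, 43), (39, 44), (44, 45), (46, 43), (41, 42), (-2, 0)]
229 [(47, 45), (49, 47), (50, 50), (43, 42), (40, 46), (45, 45), (44, 42), (1, 0)]
231 [(50, 50), (47, 51), (48, 48), (47, 50), (39, 42), (41, 46), (42, 42), (39, 42)]
233 [(46, 50), (50, 48), (48, 49), (49, 48), (43, 40), (43, 44), (44, 41), (42, 43)]
235 [(50, 50), (50, 46), (48, 50), (47, 47), (44, 43), (44, 43), (45, 42), (43, 43)]
237 [(46, 45), (45, 47), (44, 46), (42, 41), (43, 44), (45, 43), (44, 41), (41, 44)]
```

View pics/e11.png

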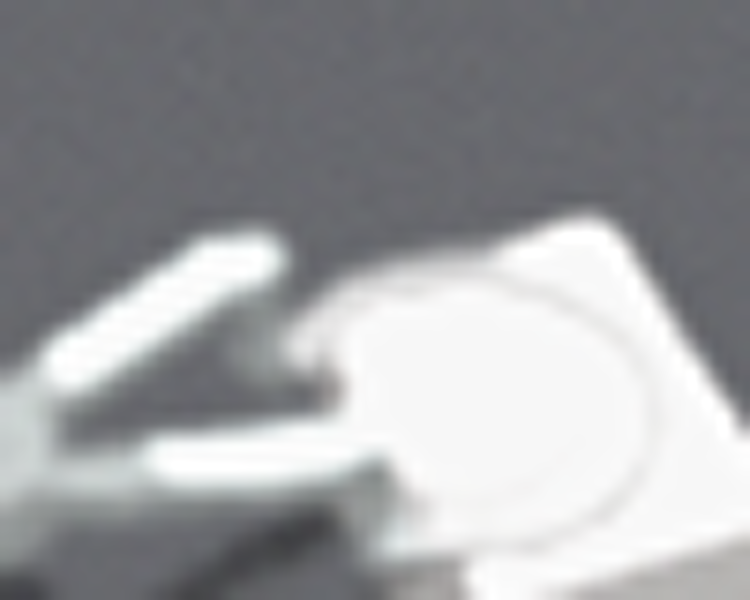

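View pics/f11.png

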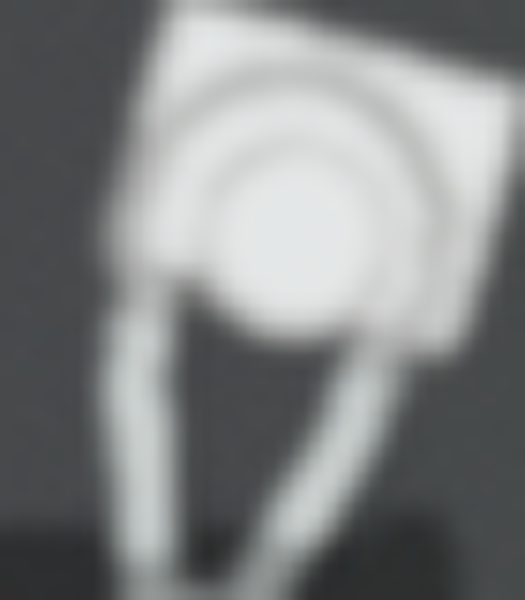

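```bash
python3 -m crank '0 0 0.001 0 0 0 -1; 0 0 0.005 0 0 0 -1; 0 0 0.015 0 0 0 -1;0 0 0.03 0 0 0 -1;0 0 0.04 0 0 0 -1;0 0 0.04 0 0 0 -1'
python3 - <<'E'
from h import *
s=shot('side','side12');crop(s,225,180,325,255,8,'e12')
t=shot('top','top12');crop(t,257,172,327,232,10,'f12')
E
```

```text
clock: 13.1
tcp_pos: [464.4, 8.2, 93.1]
ee_rot: [-3.114, 0.411, -0.004]
wrist_force: [-0.0, -0.1, -2.7]
width: 0.433
```

View pics/e12.png

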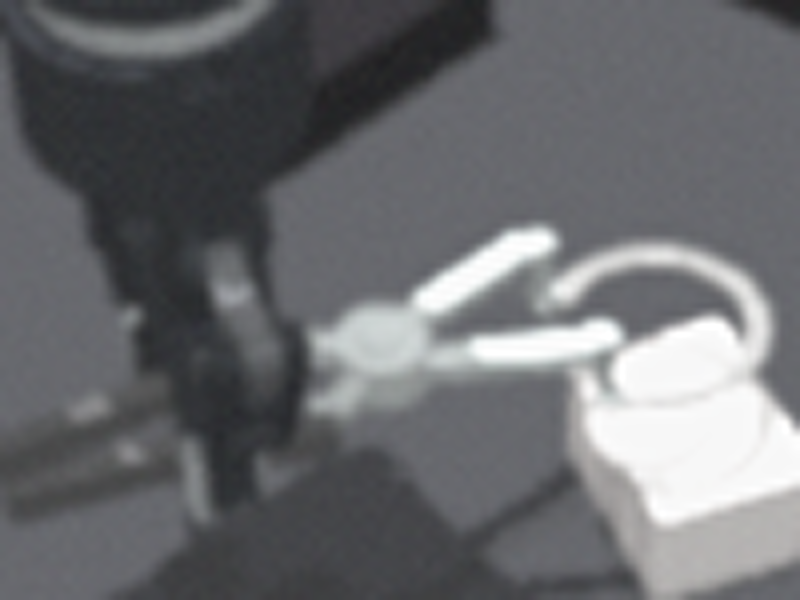

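View pics/f12.png

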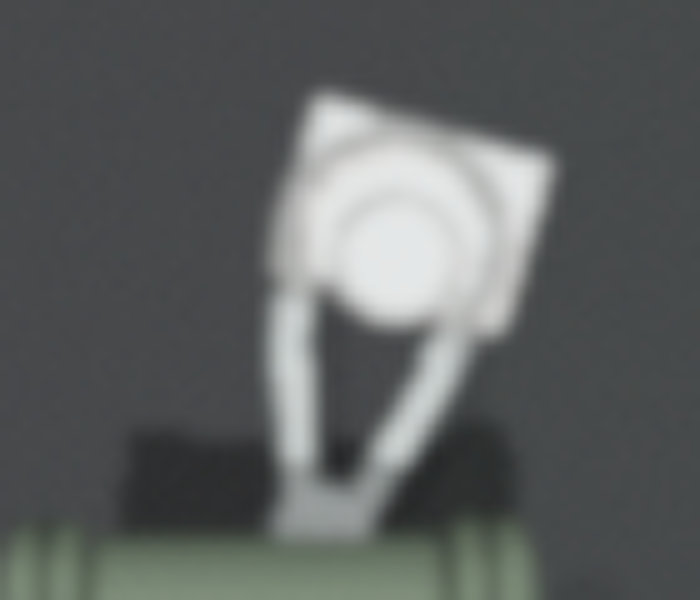

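```bash
python3 -m crank '0 0 0.03 0 0 0 -1; 0 0.01 0.055 0 0 2 -1; 0.005 0.035 0.067 0 0 6 -1; 0.012 0.065 0.067 0 0 11 -1; 0.02 0.095 0.067 0 0 16 -1; 0.028 0.125 0.067 0 0 21 -1; 0.035 0.155 0.067 0 0 26 -1; 0.042 0.185 0.067 0 0 31 -1; 0.046 0.203 0.067 0 0 34 -1; 0.0478 0.2115 0.067 0 0 35 -1; 0.0478 0.2115 0.067 0 0 35 -1; 0.0478 0.2115 0.067 0 0 35 -1'
python3 - <<'E'
from h import *
s=shot('side','side13');crop(s,180,90,300,190,6,'e13')
t=shot('top','top13');crop(t,150,140,240,240,7,'f13');st=ctrl.sense();print(st['tcp_pos'],st['ee_rot'],st['q'])
E
```

```text
clock: 14.7
tcp_pos: [511.3, 218.8, 159.1]
ee_rot: [3.094, 0.543, -0.001]
wrist_force: [-0.6, -0.7, -1.8]
width: 0.437
[511.39502339 218.9280501  159.22395867] [ 3.09393529e+00  5.43177885e-01 -3.45882809e-04] [ 3.83982040e-01  3.46165179e-01  1.71740022e+00 -3.23509288e-04
  1.07831326e+00  1.60734928e+00]
```

View pics/e13.png

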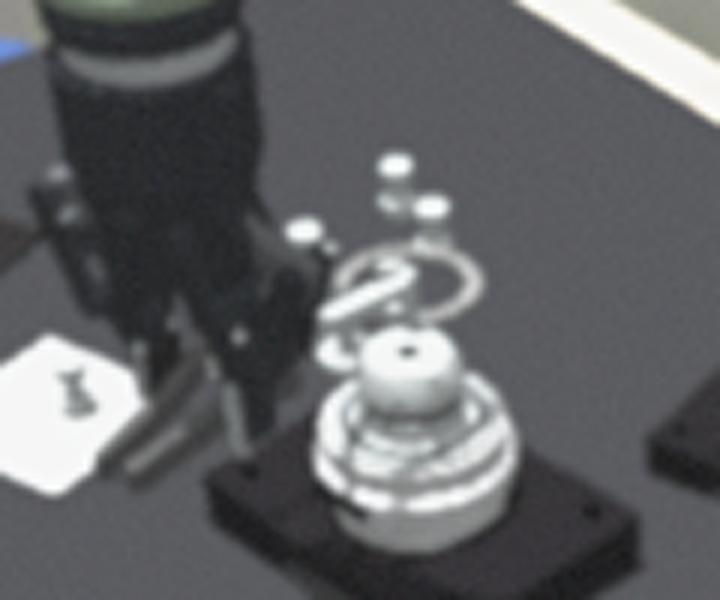

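View pics/f13.png

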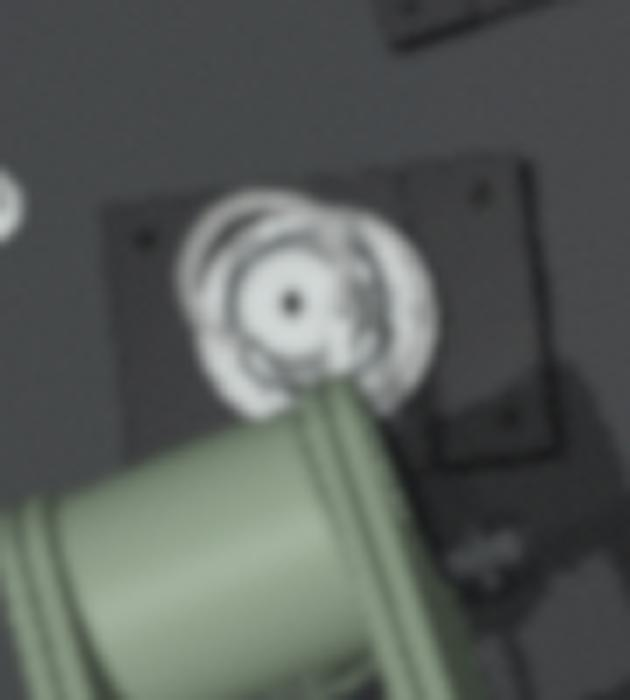

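```bash
python3 - <<'E'
from h import *
st=ctrl.sense();tcp=st['tcp_pos'];y=np.radians(20);ex=np.array([np.cos(y),np.sin(y),0]);ey=np.array([-np.sin(y),np.cos(y),0])
for n in('side13','top13'):
    c=load(n);P=cloud(c);d=P-tcp;a=d@ex;b=d@ey
    m=(a>60)&(a<185)&(abs(b)<50)&(P[...,2]>128)&(P[...,2]<185)
    vs,us=np.nonzero(m);print(n,m.sum())
    for u,v in list(zip(us,vs))[::max(1,len(us)//60)]: print(u,v,round(a[v,u]),round(b[v,u]),round(P[v,u,2]),c['color'][v,u].tolist(),end=' | ')
    print()
E
python3 - <<'E'
from h import *
s=load('side13');crop(s,225,120,270,160,16,'e13')
t=load('top13');crop(t,168,160,218,205,14,'f13')
E
```

```text
side13 197
234 131 112 21 179 [147, 153, 153] | 246 131 166 23 149 [159, 160, 159] | 249 131 173 18 147 [196, 199, 198] | 235 132 114 20 175 [110, 114, 115] | 243 132 157 26 150 [179, 180, 179] | 246 132 166 23 146 [177, 178, 179] | 249 132 165 12 150 [156, 157, 157] | 252 132 172 6 148 [172, 172, 172] | 255 132 175 -2 149 [167, 170, 169] | 240 133 148 30 150 [176, 178, 176] | 243 133 157 26 146 [189, 193, 192] | 252 133 170 5 146 [120, 120, 121] | 255 133 171 -4 148 [167, 168, 167] | 238 134 143 34 148 [183, 183, 182] | 241 134 152 30 145 [128, 130, 130] | 257 134 171 -11 148 [194, 195, 194] | 237 135 137 33 149 [193, 194, 193] | 246 135 113 -17 178 [225, 230, 229] | 256 135 167 -10 146 [132, 133, 133] | 235 136 112 20 164 [122, 125, 124] | 238 136 138 30 146 [160, 161, 161] | 247 136 110 -22 179 [236, 240, 239] | 258 136 163 -20 149 [196, 198, 197] | 236 137 127 29 149 [164, 169, 167] | 244 137 104 -17 178 [241, 244, 243] | 247 137 108 -24 177 [209, 215, 216] | 259 137 162 -24 148 [196, 197, 195] | 236 138 119 22 153 [145, 148, 148] | 242 138 96 -16 178 [246, 247, 247] | 245 138 10
[... 3037 characters left out ...]
181 189 125 29 150 [187, 190, 189] | 184 189 122 21 151 [146, 151, 150] | 200 189 103 -22 170 [165, 171, 169] | 183 190 116 21 175 [178, 183, 182] | 198 190 101 -18 182 [199, 205, 203] | 182 191 113 23 182 [199, 204, 203] | 185 191 115 20 154 [155, 160, 159] | 199 191 97 -19 179 [187, 193, 191] | 183 192 110 22 179 [190, 196, 195] | 197 192 97 -13 177 [168, 174, 171] | 200 192 94 -20 177 [145, 151, 150] | 184 193 106 20 182 [184, 190, 189] | 183 194 105 24 181 [200, 206, 204] | 183 195 103 26 175 [196, 202, 200] | 186 195 101 18 175 [183, 189, 188] | 186 196 97 18 179 [196, 201, 200] | 186 197 94 19 182 [199, 204, 203] | 186 198 92 20 180 [186, 192, 190] | 186 199 89 21 181 [150, 157, 152] |
```

View pics/e13.png

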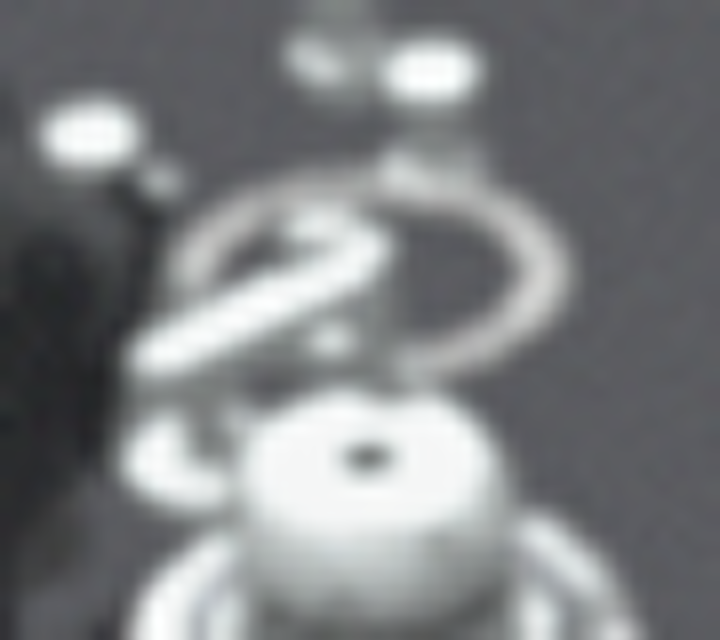

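View pics/f13.png

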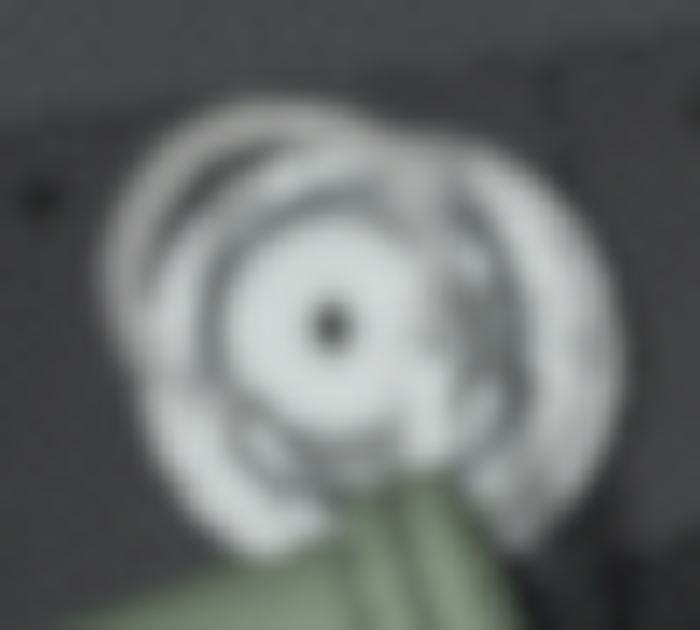

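```bash
cat >> h.py <<'E'
from scipy.optimize import least_squares
def ringfit(c,tcp,yaw,zr,tol=5,amin=122,amax=185):
    y=np.radians(yaw);ex=np.array([np.cos(y),np.sin(y),0]);ey=np.array([-np.sin(y),np.cos(y),0])
    P=cloud(c);d=P-tcp;a=d@ex;b=d@ey
    m=(a>amin)&(a<amax)&(abs(b)<45)&(abs(P[...,2]-zr)<tol)
    vs,us=np.nonzero(m); zz=np.median(P[m][:,2])
    Q=np.array([onz(c,u,v,zz) for u,v in zip(us,vs)])-tcp; A=Q@ex;B=Q@ey
    f=least_squares(lambda p:np.hypot(A-p[0],B-p[1])-p[2],[145,3,28],loss='soft_l1',f_scale=2)
    r=np.hypot(A-f.x[0],B-f.x[1]); ang=np.arctan2(B-f.x[1],A-f.x[0])
    print('n',len(us),'zmed',zz,'centre a,b,r',f.x.round(2),'res',f.fun.std().round(2))
    pl=np.linalg.lstsq(np.c_[a[m],b[m],np.ones(m.sum())],P[m][:,2],rcond=None)[0];print('tilt deg',np.degrees(pl[:2]).round(2))
    for k in range(-150,180,30):
        q=abs((np.degrees(ang)-k+180)%360-180)<15
        if q.sum()>2: print(k,q.sum(),'rmin %.1f mean %.1f max %.1f'%(r[q].min(),r[q].mean(),r[q].max()))
    return f.x
E
python3 - <<'E'
from h import *
st=ctrl.sense();tcp=st['tcp_pos'];y=np.radians(20);ex=np.array([np.cos(y),np.sin(y),0]);ey=np.array([-np.sin(y),np.cos(y),0])
for n,hole,f in(('side13',(366,457),lambda p:up(p,225,120,16)),('top13',(331,325),lambda p:up(p,168,160,14))):
    c=load(n);print(n);x=ringfit(c,tcp,20,149)
    h=onz(c,*f(hole),116);d=h-tcp;print('hole',h.round(1),'a,b',(d@ex).round(2),(d@ey).round(2))
    P=cloud(c);m=(abs(P[...,0]-640)<40)&(abs(P[...,1]-264)<40)&(abs(P[...,2]-116)<3);Q=P[m]-tcp;print('top face',m.sum(),(Q@ex).mean(),(Q@ey).mean(),np.median(P[m][:,2]))
E
```

```text
side13
n 83 zmed 148.50518969025666 centre a,b,r [141.86   1.56  29.81] res 2.69
tilt deg [-2.91 -0.25]
-120 9 rmin 23.7 mean 28.6 max 33.4
-90 9 rmin 26.0 mean 30.3 max 33.5
-60 10 rmin 27.1 mean 30.7 max 33.5
-30 7 rmin 26.4 mean 28.6 max 31.4
0 11 rmin 24.0 mean 29.1 max 33.7
30 11 rmin 27.3 mean 30.4 max 33.5
60 10 rmin 24.6 mean 29.4 max 33.5
90 11 rmin 25.2 mean 30.3 max 34.2
120 5 rmin 26.9 mean 29.6 max 32.2
hole [640.8 267.1 116. ] a,b 138.1 1.05
top face 113 133.79526861894576 -1.5261698492086324 115.69508491994566
top13
n 97 zmed 149.38656153900615 centre a,b,r [144.45   2.2   29.99] res 1.85
tilt deg [-2.02 -0.56]
-120 13 rmin 26.8 mean 30.2 max 35.5
-90 11 rmin 27.6 mean 30.1 max 32.7
-60 11 rmin 27.7 mean 30.1 max 32.6
-30 12 rmin 27.6 mean 29.7 max 32.7
0 9 rmin 27.4 mean 30.4 max 32.7
30 5 rmin 27.3 mean 29.7 max 32.0
60 15 rmin 26.9 mean 29.8 max 33.0
90 11 rmin 27.3 mean 30.1 max 32.7
120 9 rmin 27.7 mean 30.3 max 32.8
hole [640.6 267.1 116. ] a,b 137.91 1.04
top face 114 137.89971431221772 2.6449722221455794 115.8864276106242
```

```bash
cat > mid.py <<'E'
from h import *
def mid(c,pts,f,tcp,yaw,zs):
    y=np.radians(yaw);ex=np.array([np.cos(y),np.sin(y),0]);ey=np.array([-np.sin(y),np.cos(y),0])
    for z in zs:
        Q=np.array([onz(c,*f(p),z) for p in pts])-tcp;A=Q@ex;B=Q@ey
        r=least_squares(lambda p:np.hypot(A-p[0],B-p[1])-p[2],[140,0,29]);print(z,r.x.round(2),'std',r.fun.std().round(2))
E
python3 - <<'E'
from mid import *
tcp=ctrl.sense()['tcp_pos']
mid(load('side13'),[(190,265),(225,212),(300,180),(490,210),(530,245),(545,280),(520,320),(470,350),(415,362)],lambda p:up(p,225,120,16),tcp,20,[145,147,149,151])
mid(load('top13'),[(120,270),(140,200),(180,150),(230,120),(280,108),(330,115),(370,140),(405,190),(430,250)],lambda p:up(p,168,160,14),tcp,20,[145,147,149,151])
E
```

```text
145 [149.68   7.8   30.74] std 1.12
147 [147.23   5.91  30.64] std 1.12
149 [144.78   4.02  30.54] std 1.11
151 [142.33   2.13  30.44] std 1.11
145 [147.97   3.36  30.15] std 0.61
147 [147.57   3.11  30.11] std 0.61
149 [147.17   2.85  30.07] std 0.61
151 [146.77   2.59  30.03] std 0.61
```

```bash
python3 - <<'E'
from h import *
tcp=ctrl.sense()['tcp_pos'];y=np.radians(20);ex=np.array([np.cos(y),np.sin(y),0]);ey=np.array([-np.sin(y),np.cos(y),0])
def draw(n,x0,y0,x1,y1,sc,tag,cands,z):
    c=load(n);im=cv2.resize(c['color'][y0:y1,x0:x1],None,fx=sc,fy=sc,interpolation=cv2.INTER_CUBIC)[...,::-1].copy()
    for (a,b,r),col in cands:
        th=np.linspace(-2.4,2.4,80);p=tcp+np.outer(a+r*np.cos(th),ex)+np.outer(b+r*np.sin(th),ey);p[:,2]=z
        q=(proj(c,p)-[x0,y0]+.5)*sc-.5
        cv2.polylines(im,[q.astype(int)],False,col,1)
    cv2.imwrite(f'pics/{tag}.png',im)
C=[((144.45,2.2,27),(0,0,255)),((144.45,2.2,33),(0,0,255)),((147.2,2.9,27),(0,255,0)),((147.2,2.9,33),(0,255,0))]
draw('top13',168,155,218,205,14,'g1',C,149)
draw('side13',225,120,270,160,16,'g2',C,147.5)
E
```

```text
(no output)
```

View pics/g1.png

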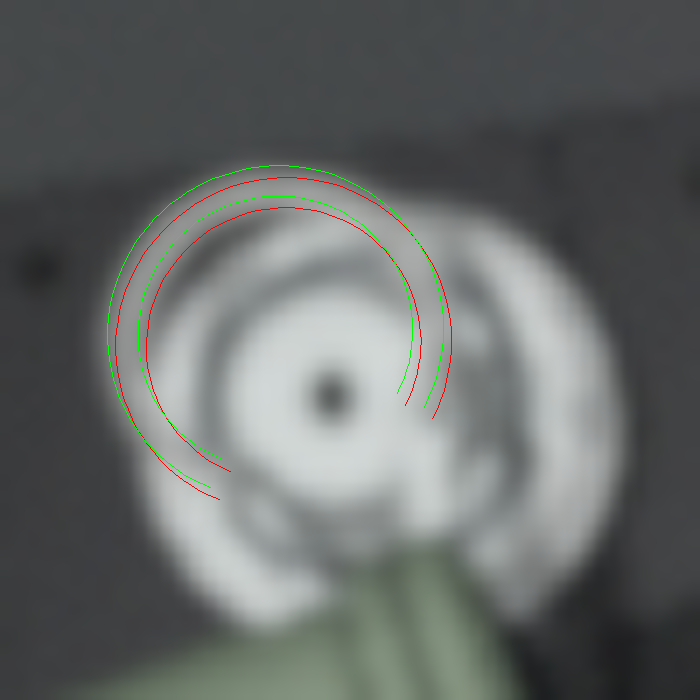

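View pics/g2.png

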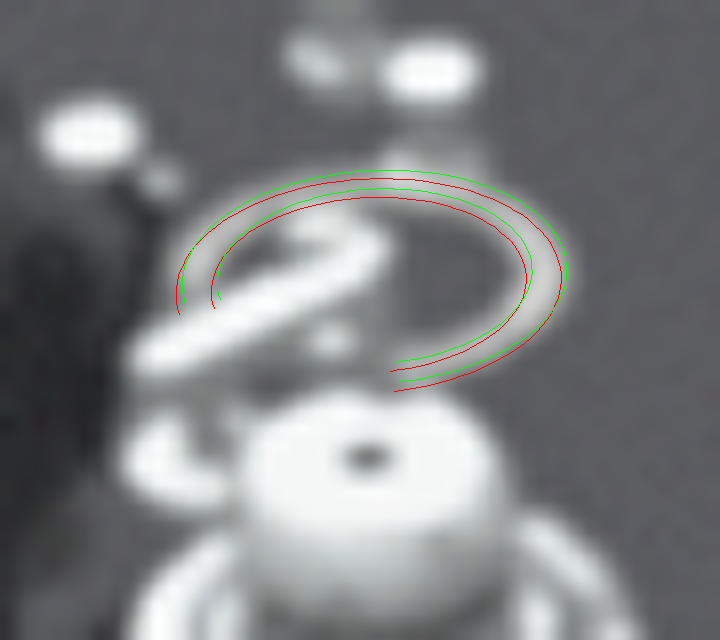

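```bash
python3 -m crank '-0.003 -0.002 -0.005 0.35 -0.95 0 -1; -0.0064 -0.0038 -0.014 0.68 -1.88 0 -1; -0.0064 -0.0038 -0.022 0.68 -1.88 0 -1; -0.0064 -0.0038 -0.024 0.68 -1.88 0 -1; -0.0064 -0.0038 -0.024 0.68 -1.88 0 -1'
python3 - <<'E'
from mid import *
for i in range(4):
    shot('side',f'side14_{i}');shot('top',f'top14_{i}')
st=ctrl.sense();tcp=st['tcp_pos'];print(tcp,st['wrist_force'])
for n in('side','top'):
    c=load(n+'14_0');z=np.stack([load(f'{n}14_{i}')['z_map'] for i in range(4)]);c['z_map']=np.median(z,0)
    c['color']=np.stack([load(f'{n}14_{i}')['color'] for i in range(4)]).mean(0).astype(np.uint8)
    pickle.dump(c,open(f'pics/{n}14.pkl','wb'))
    print(n);ringfit(c,tcp,20,129.5,4)
crop(load('side14'),225,125,270,165,16,'e14');crop(load('top14'),168,155,218,205,14,'f14')
E
```

```text
clock: 15.42
tcp_pos: [505.4, 216.0, 135.1]
ee_rot: [-3.088, -0.544, -0.054]
wrist_force: [-0.8, -0.4, -1.0]
width: 0.432
[505.2495165  215.96214905 135.25484378] [-0.03719315 -1.05145538 -1.07623117]
side
n 79 zmed 130.09929076696187 centre a,b,r [143.32   1.32  29.71] res 2.48
tilt deg [-0.62 -0.21]
-120 8 rmin 25.2 mean 29.6 max 33.4
-90 10 rmin 25.8 mean 29.4 max 33.2
-60 7 rmin 28.0 mean 30.1 max 32.5
-30 8 rmin 26.6 mean 29.6 max 32.1
0 10 rmin 25.8 mean 30.2 max 34.0
30 11 rmin 25.5 mean 28.5 max 31.4
60 11 rmin 25.4 mean 29.8 max 34.3
90 10 rmin 25.5 mean 30.0 max 33.3
120 4 rmin 27.3 mean 29.2 max 31.0
top
n 103 zmed 131.07323842954747 centre a,b,r [144.74   2.14  30.17] res 1.79
tilt deg [-0.42 -0.08]
-120 10 rmin 27.9 mean 30.7 max 35.2
-90 9 rmin 28.2 mean 30.3 max 32.4
-60 12 rmin 27.5 mean 29.9 max 32.5
-30 9 rmin 27.6 mean 29.7 max 32.8
0 12 rmin 28.0 mean 30.5 max 33.3
30 14 rmin 26.8 mean 30.1 max 33.1
60 12 rmin 28.0 mean 30.2 max 33.0
90 11 rmin 27.3 mean 30.1 max 32.5
120 13 rmin 27.3 mean 30.3 max 33.2
```

View pics/e14.png

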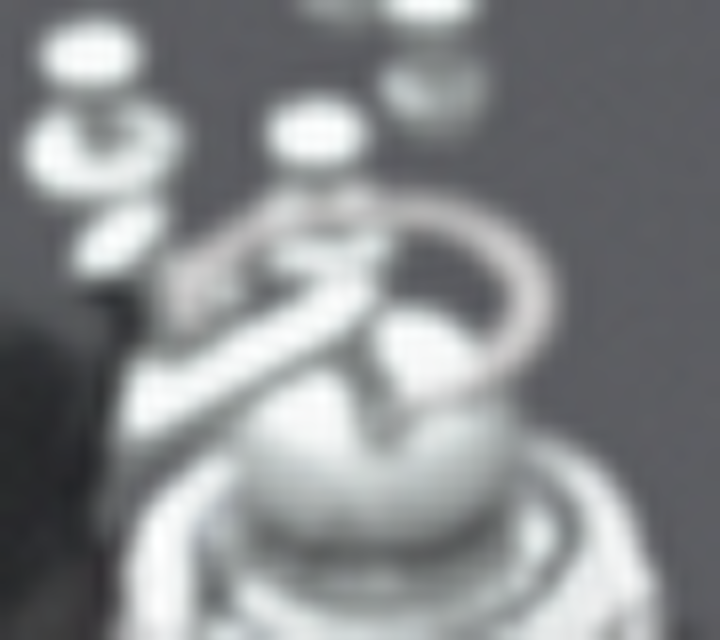

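View pics/f14.png

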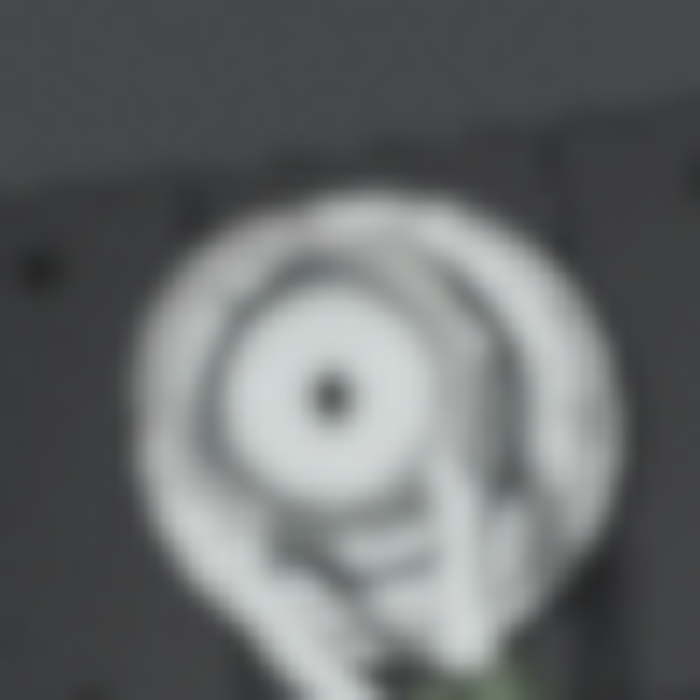

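```bash
python3 -m crank '0 0 -0.006 0 0 0 -1; 0 0 -0.012 0 0 0 -1; 0 0 -0.016 0 0 0 -1; 0 0 -0.016 0 0 0 -1; 0 0 -0.016 0 0 0 -1'
cat > look.py <<'E'
from mid import *
import sys
tag,zr,sx,sy,tx,ty=sys.argv[1],float(sys.argv[2]),*map(int,sys.argv[3:7])
for i in range(4):
    shot('side',f's_{i}');shot('top',f't_{i}')
st=ctrl.sense();tcp=st['tcp_pos'];print(tcp.round(2),st['wrist_force'].round(2),st['moment'].round(3),st['width'],st['clock'])
for n,k in(('side','s'),('top','t')):
    L=[load(f'{k}_{i}') for i in range(4)];c=L[0]
    c['z_map']=np.median([l['z_map'] for l in L],0);c['color']=np.mean([l['color'] for l in L],0).astype(np.uint8)
    pickle.dump(c,open(f'pics/{n}{tag}.pkl','wb'));print(n)
    try: ringfit(c,tcp,20,zr,4)
    except Exception as e: print(e)
crop(load('side'+tag),sx,sy,sx+45,sy+40,16,'e'+tag);crop(load('top'+tag),tx,ty,tx+50,ty+50,14,'f'+tag)
E
python3 look.py 15 114.5 225 125 168 155
```

```text
clock: 16.45
tcp_pos: [505.3, 216.0, 119.2]
ee_rot: [-3.088, -0.544, -0.054]
wrist_force: [0.1, -0.1, -1.8]
width: 0.432
[505.19 215.94 119.25] [ 0.73 -0.06 -2.17] [-0.013  0.034  0.009] 0.4309800463222736 16.85
side
n 168 zmed 114.72067326774703 centre a,b,r [142.94   1.74  23.94] res 7.37
tilt deg [-1.39 -0.04]
-120 19 rmin 12.1 mean 25.1 max 34.5
-90 22 rmin 8.1 mean 23.1 max 32.9
-60 18 rmin 5.6 mean 21.0 max 31.4
-30 19 rmin 6.6 mean 22.4 max 33.0
0 19 rmin 10.2 mean 24.1 max 33.7
30 18 rmin 8.9 mean 21.5 max 29.3
60 18 rmin 9.5 mean 23.5 max 33.0
90 17 rmin 9.6 mean 23.3 max 32.7
120 12 rmin 11.2 mean 22.8 max 32.8
150 4 rmin 17.3 mean 20.3 max 22.6
top
n 311 zmed 115.29565848915263 centre a,b,r [148.28   0.65  21.61] res 8.07
tilt deg [-1.17  0.51]
-150 26 rmin 2.8 mean 21.7 max 34.5
-120 33 rmin 5.4 mean 22.1 max 33.3
-90 29 rmin 5.3 mean 21.1 max 31.2
-60 24 rmin 4.8 mean 19.4 max 28.9
-30 21 rmin 7.1 mean 19.6 max 28.8
0 22 rmin 1.4 mean 19.4 max 29.5
30 22 rmin 5.4 mean 20.3 max 30.4
60 28 rmin 3.6 mean 22.0 max 32.3
90 31 rmin 3.5 mean 21.7 max 33.7
120 30 rmin 5.3 mean 24.9 max 36.6
150 24 rmin 1.5 mean 18.3 max 31.7
```

View pics/e15.png

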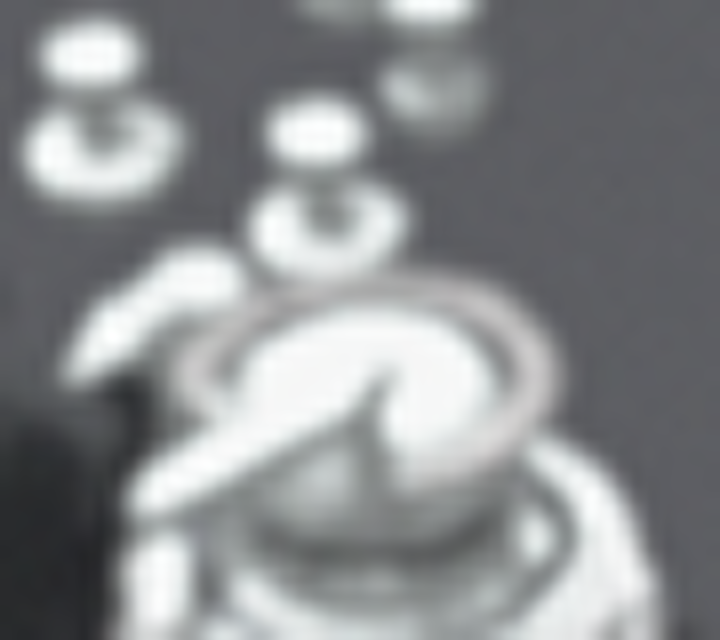

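View pics/f15.png

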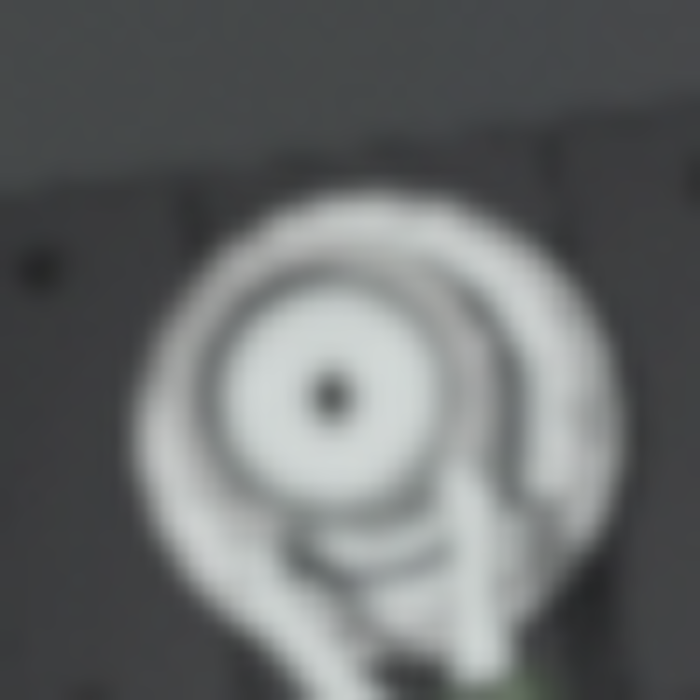

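```bash
python3 - <<'E'
from h import *
tcp=ctrl.sense()['tcp_pos'];c=load('top15')
h=onz(c,*up((331,398),168,155,14) if False else ((331+.5)/14-.5+168,(398+.5)/14-.5+155),115);print(h,(h-tcp)@[np.cos(.349),np.sin(.349),0],(h-tcp)@[-np.sin(.349),np.cos(.349),0])
for deg in (0,30,-30,60,-60,90,-90,110,-110):
    th=np.radians(20+deg);r=np.arange(14,38,1.)
    p=h+np.outer(r,[np.cos(th),np.sin(th),0]);q=proj(c,p).astype(np.float32)
    v=cv2.remap(cv2.cvtColor(c['color'],cv2.COLOR_RGB2GRAY),q[:,0:1],q[:,1:2],cv2.INTER_CUBIC).ravel()
    print(deg,v.tolist())
E
```

```text
[640.15642594 267.25267647 115.        ] 144.37540749294712 2.0684378434995097
0 [209, 208, 206, 205, 199, 190, 181, 168, 152, 138, 127, 119, 120, 127, 138, 149, 159, 168, 172, 172, 169, 163, 151, 136]
30 [210, 208, 206, 203, 198, 190, 178, 167, 153, 136, 124, 119, 120, 128, 137, 145, 151, 154, 153, 148, 137, 125, 111, 95]
-30 [209, 208, 207, 204, 200, 195, 187, 176, 166, 156, 149, 147, 148, 152, 158, 165, 171, 175, 182, 188, 192, 196, 198, 196]
60 [213, 211, 209, 206, 198, 190, 180, 164, 150, 136, 125, 120, 122, 129, 140, 151, 159, 163, 163, 160, 153, 141, 129, 116]
-60 [212, 211, 210, 207, 201, 194, 187, 177, 165, 157, 153, 153, 156, 160, 163, 164, 163, 161, 158, 160, 164, 171, 180, 190]
90 [212, 210, 207, 204, 198, 188, 179, 168, 154, 142, 135, 133, 137, 145, 155, 163, 171, 181, 188, 193, 197, 199, 196, 187]
-90 [214, 212, 211, 208, 203, 198, 192, 181, 172, 165, 160, 160, 162, 165, 168, 169, 167, 162, 154, 144, 135, 131, 135, 145]
110 [211, 209, 206, 202, 196, 186, 175, 165, 153, 142, 136, 135, 139, 146, 153, 160, 168, 178, 183, 189, 196, 202, 205, 205]
-110 [212, 212, 210, 207, 203, 196, 186, 178, 168, 161, 158, 157, 158, 162, 162, 162, 159, 152, 143, 134, 124, 116, 114, 118]
```

```bash
python3 -m crank '0 -0.0013 0 0 0 0 -1; 0 -0.0013 -0.002 0 0 0 -1; 0 -0.0013 -0.003 0 0 0 -1; 0 -0.0013 -0.003 0 0 0 -1'
cat > prof.py <<'E'
from h import *
import sys
def prof(tag,hole,zh,zr,degs=(0,20,40,60,80,-20,-40,-60,-80,-100,100)):
    c=load(tag);h=onz(c,*hole,zh);h[2]=zr
    print('      ',list(range(20,36)))
    for deg in degs:
        th=np.radians(20+deg);r=np.arange(20,36,1.)
        q=proj(c,h+np.outer(r,[np.cos(th),np.sin(th),0])).astype(np.float32)
        v=cv2.remap(cv2.cvtColor(c['color'],cv2.COLOR_RGB2GRAY),q[:,0:1],q[:,1:2],cv2.INTER_CUBIC).ravel();print('%5d'%deg,v.tolist())
E
python3 look.py 16 111.5 225 125 168 155 | head -1
python3 - <<'E'
from prof import *
f=lambda p:((p[0]+.5)/14-.5+168,(p[1]+.5)/14-.5+155)
prof('top15',f((331,398)),116,115)
prof('top16',f((331,398)),116,112)
E
```

```text
clock: 17.35
tcp_pos: [505.1, 214.6, 116.0]
ee_rot: [-3.088, -0.544, -0.053]
wrist_force: [-0.1, -0.2, -2.1]
width: 0.435
[505.18 214.63 116.16] [ 0.42  0.16 -2.08] [ 0.003  0.12  -0.006] 0.4309166161437848 17.75
       [20, 21, 22, 23, 24, 25, 26, 27, 28, 29, 30, 31, 32, 33, 34, 35]
    0 [183, 171, 154, 141, 128, 120, 119, 125, 136, 146, 157, 167, 172, 172, 171, 165]
   20 [181, 170, 156, 138, 124, 116, 115, 121, 131, 141, 151, 157, 158, 155, 148, 139]
   40 [182, 167, 155, 141, 127, 120, 121, 127, 134, 144, 151, 155, 154, 150, 140, 128]
   60 [183, 167, 152, 138, 127, 121, 121, 127, 137, 149, 158, 163, 163, 161, 155, 144]
   80 [181, 167, 151, 139, 129, 126, 129, 137, 146, 157, 169, 176, 183, 189, 192, 189]
  -20 [186, 175, 165, 152, 142, 137, 137, 141, 149, 159, 165, 173, 182, 187, 191, 193]
  -40 [187, 177, 165, 157, 150, 149, 151, 156, 160, 165, 171, 175, 179, 184, 188, 192]
  -60 [187, 177, 165, 158, 154, 153, 156, 159, 163, 164, 163, 160, 158, 159, 164, 171]
  -80 [188, 179, 169, 161, 158, 157, 159, 161, 162, 160, 155, 148, 138, 129, 125, 129]
 -100 [186, 177, 168, 161, 159, 
[... 470 characters left out ...]
158]
   60 [189, 178, 164, 152, 144, 140, 142, 148, 157, 165, 173, 179, 181, 180, 178, 171]
   80 [185, 175, 162, 152, 145, 143, 147, 155, 163, 170, 179, 187, 192, 197, 201, 200]
  -20 [191, 180, 169, 158, 146, 139, 137, 141, 150, 160, 167, 173, 181, 187, 191, 193]
  -40 [187, 178, 166, 158, 152, 150, 151, 156, 161, 166, 171, 177, 182, 186, 191, 194]
  -60 [186, 176, 167, 158, 154, 154, 158, 162, 165, 167, 168, 167, 165, 165, 168, 173]
  -80 [186, 177, 165, 156, 150, 148, 149, 152, 155, 157, 156, 153, 147, 142, 139, 142]
 -100 [182, 172, 160, 152, 148, 146, 148, 152, 156, 159, 160, 156, 149, 140, 130, 122]
  100 [183, 171, 159, 151, 147, 147, 151, 158, 166, 172, 177, 184, 191, 195, 199, 202]
```

View pics/e16.png

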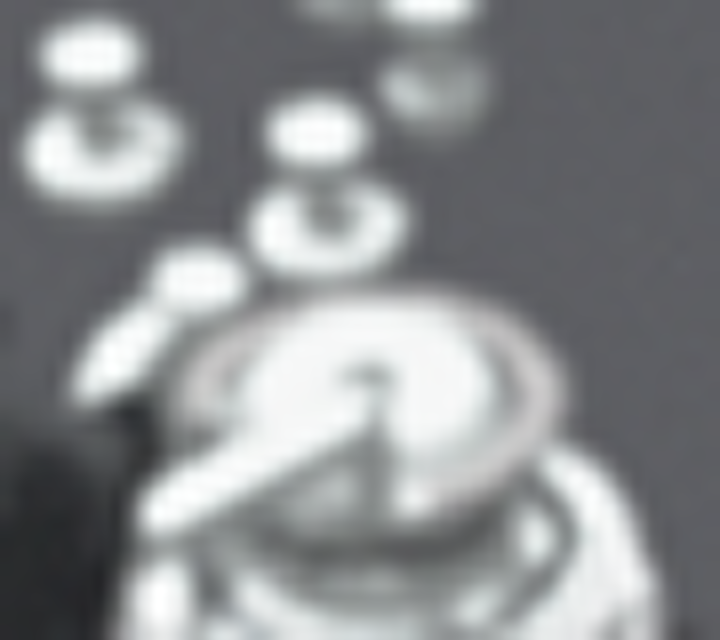

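View pics/f16.png

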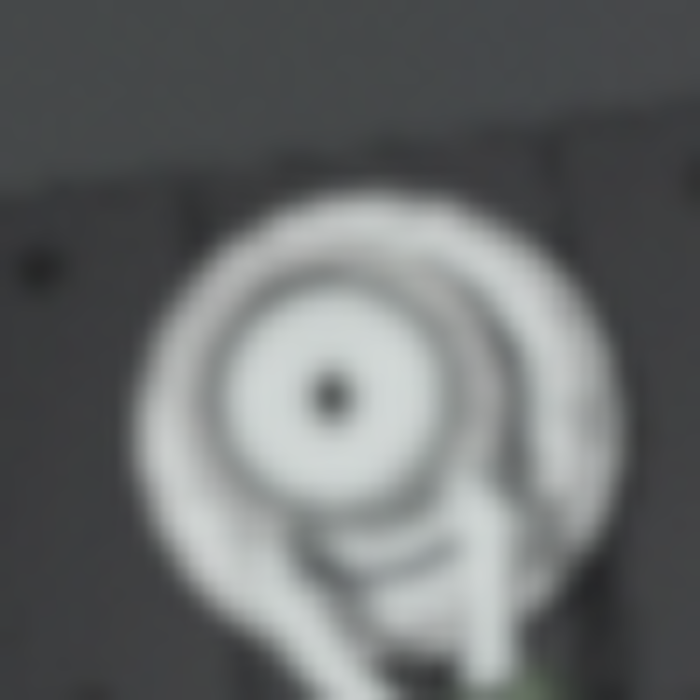

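```bash
python3 -m crank '0 0 -0.0015 0 0 0 -1; 0 0 -0.003 0 0 0 -1; 0 0 -0.004 0 0 0 -1; 0 0 -0.004 0 0 0 -1'
python3 look.py 17 107 225 125 168 155 | head -1
python3 - <<'E'
from prof import *
f=lambda p:((p[0]+.5)/14-.5+168,(p[1]+.5)/14-.5+155)
prof('top17',f((331,398)),116,108)
E
```

```text
clock: 18.25
tcp_pos: [505.1, 214.6, 112.0]
ee_rot: [-3.088, -0.544, -0.053]
wrist_force: [0.0, -0.1, -2.0]
width: 0.429
[505.17 214.63 112.16] [-0.45  0.28 -1.4 ] [0.003 0.091 0.015] 0.43192593458755024 18.65
       [20, 21, 22, 23, 24, 25, 26, 27, 28, 29, 30, 31, 32, 33, 34, 35]
    0 [195, 188, 178, 163, 151, 142, 137, 138, 145, 155, 162, 171, 180, 185, 187, 187]
   20 [197, 187, 178, 167, 156, 147, 144, 146, 152, 160, 168, 175, 180, 183, 183, 179]
   40 [196, 189, 178, 165, 155, 147, 144, 146, 153, 162, 169, 175, 181, 184, 183, 177]
   60 [195, 188, 177, 164, 155, 149, 148, 152, 159, 166, 173, 181, 186, 188, 187, 185]
   80 [191, 183, 172, 160, 152, 148, 148, 153, 161, 169, 176, 186, 194, 198, 203, 205]
  -20 [196, 187, 175, 165, 153, 145, 141, 142, 147, 156, 165, 172, 178, 186, 191, 195]
  -40 [188, 180, 169, 158, 152, 148, 149, 153, 159, 165, 170, 175, 181, 186, 190, 194]
  -60 [184, 174, 166, 157, 152, 151, 154, 158, 162, 164, 165, 164, 163, 162, 165, 171]
  -80 [183, 171, 160, 151, 146, 144, 146, 150, 154, 157, 157, 154, 148, 143, 141, 144]
 -100 [175, 164, 153, 147, 143, 143, 147, 152, 157, 160, 159, 156, 149, 140, 130, 124]
  100 [185, 175, 162, 152, 146, 144, 146, 152, 160, 170, 177, 184, 193, 198, 200, 202]
```

View pics/e17.png

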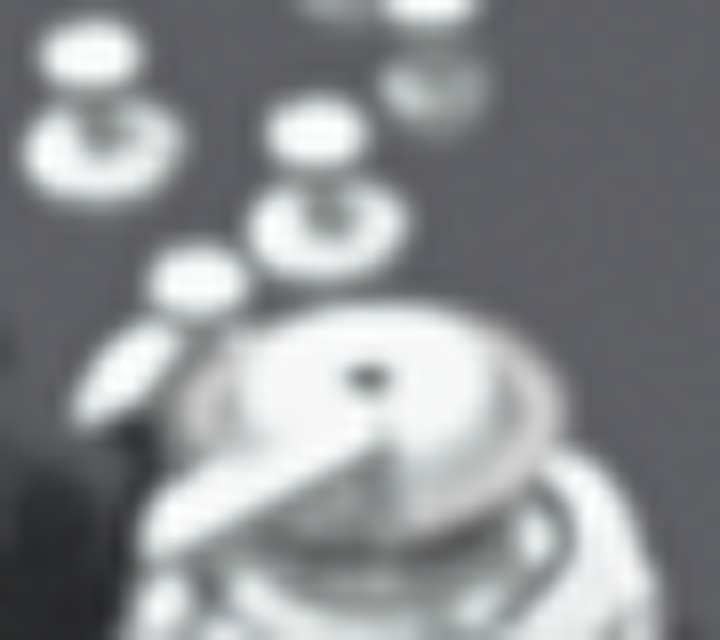

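View pics/f17.png

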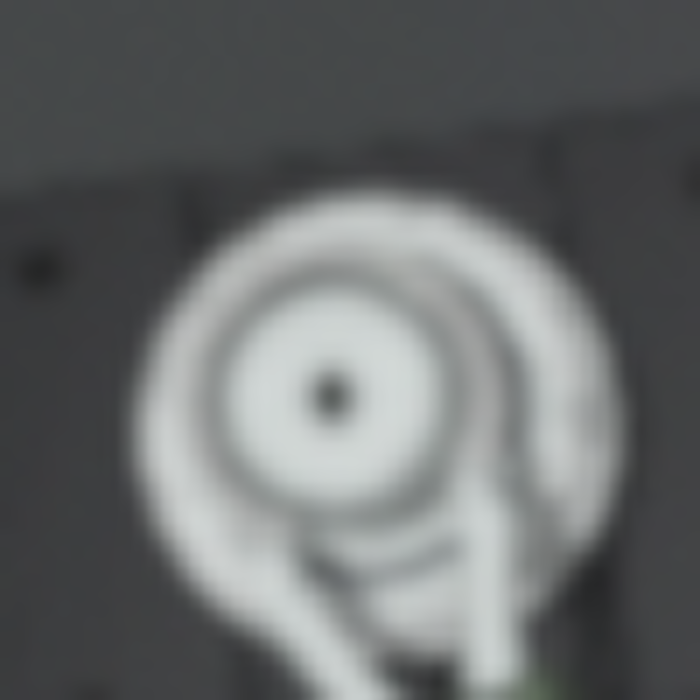

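```bash
python3 -m crank '0 0 -0.001 0 0 0 -1; 0 0 -0.002 0 0 0 -1; 0 0 -0.003 0 0 0 -1; 0 0 -0.004 0 0 0 -1; 0 0 -0.005 0 0 0 -1; 0 0 -0.005 0 0 0 -1'
python3 look.py 18 102 225 125 168 155 | head -1
python3 - <<'E'
from prof import *
f=lambda p:((p[0]+.5)/14-.5+168,(p[1]+.5)/14-.5+155)
prof('top18',f((331,398)),116,103)
E
```

```text
clock: 19.4
tcp_pos: [505.1, 214.6, 107.0]
ee_rot: [-3.088, -0.544, -0.054]
wrist_force: [0.1, -0.1, -2.8]
width: 0.431
[505.18 214.63 107.16] [ 0.79  0.07 -2.32] [-0.046  0.064 -0.041] 0.4310005493778692 19.8
       [20, 21, 22, 23, 24, 25, 26, 27, 28, 29, 30, 31, 32, 33, 34, 35]
    0 [202, 195, 189, 179, 168, 158, 152, 151, 155, 161, 169, 175, 182, 189, 193, 195]
   20 [204, 198, 189, 179, 170, 161, 154, 153, 155, 160, 167, 173, 180, 185, 188, 188]
   40 [203, 198, 191, 183, 173, 166, 161, 159, 162, 167, 174, 181, 186, 191, 193, 192]
   60 [204, 196, 189, 180, 170, 162, 158, 157, 160, 167, 174, 180, 187, 192, 195, 193]
   80 [198, 189, 181, 171, 162, 156, 154, 156, 161, 170, 177, 184, 192, 199, 203, 206]
  -20 [199, 194, 184, 174, 165, 157, 153, 153, 155, 160, 167, 175, 180, 186, 193, 196]
  -40 [191, 182, 173, 163, 156, 153, 152, 154, 158, 164, 169, 172, 177, 182, 186, 190]
  -60 [186, 174, 164, 155, 151, 150, 153, 157, 161, 164, 163, 162, 162, 162, 165, 171]
  -80 [176, 165, 156, 148, 144, 145, 149, 155, 159, 162, 162, 158, 153, 149, 147, 149]
 -100 [167, 154, 146, 140, 138, 141, 146, 151, 156, 159, 158, 155, 148, 139, 132, 131]
  100 [188, 178, 170, 161, 156, 155, 159, 164, 168, 173, 180, 186, 191, 196, 200, 203]
```

View pics/e18.png

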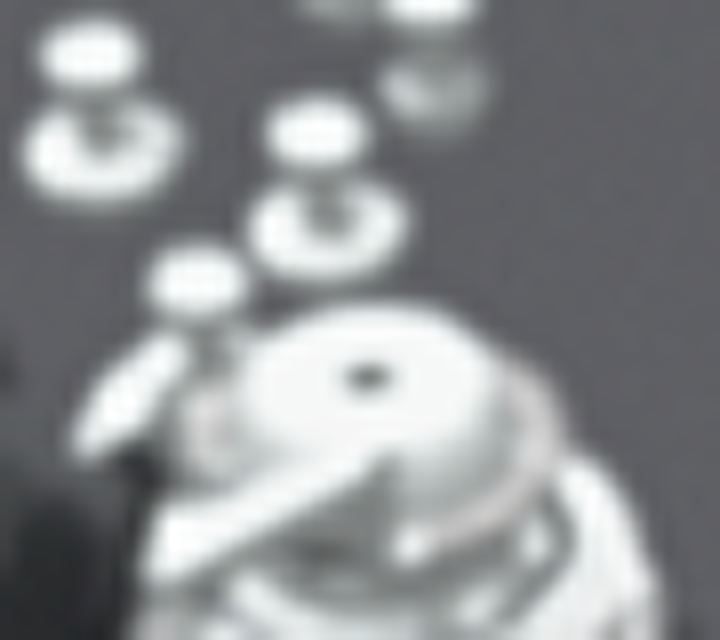

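View pics/f18.png

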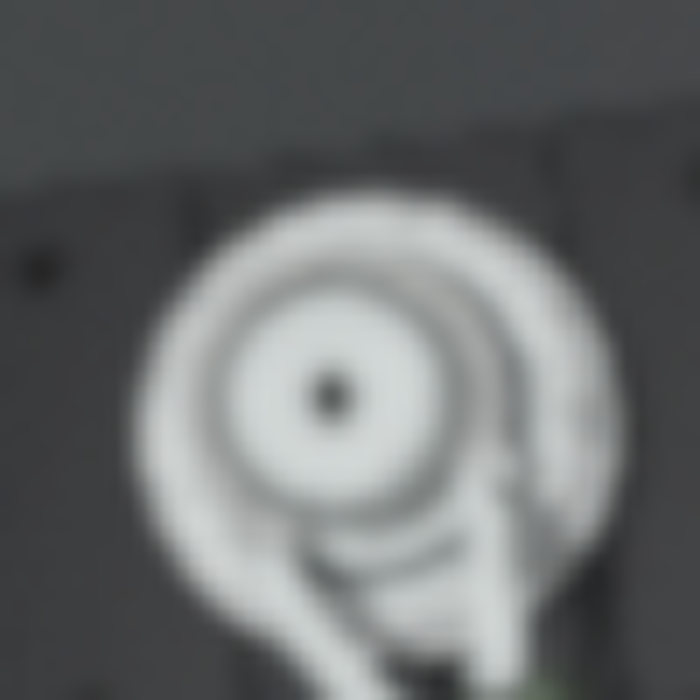

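```bash
cat > rz.py <<'E'
from h import *
def rz(tag,z0,cen=(640.5,267.1)):
    for n in('side','top'):
        c=load(n+tag);P=cloud(c);out=[]
        r=np.hypot(P[...,0]-cen[0],P[...,1]-cen[1]);th=(np.degrees(np.arctan2(P[...,1]-cen[1],P[...,0]-cen[0]))-20+180)%360-180
        m0=(abs(r-30)<2.2)&(abs(P[...,2]-z0)<6)
        for k in range(-120,121,30):
            m=m0&(abs(th-k)<15)
            if m.sum()>1: out.append((k,int(m.sum()),round(float(np.median(P[m][:,2])),1)))
        m=m0&(abs(th)<130);A=np.c_[r[m]*np.cos(np.radians(th[m])),r[m]*np.sin(np.radians(th[m])),np.ones(m.sum())]
        f=least_squares(lambda p:A@p-P[m][:,2],[0,0,z0],loss='soft_l1').x
        mt=(r<14)&(abs(P[...,2]-116)<8)
        print(n,out,'top',np.median(P[mt][:,2]).round(2),'fit z0',f[2].round(2),'tilt',np.degrees(f[:2]).round(2))
E
python3 -c "
from rz import *
rz('16',111);rz('17',107);rz('18',102)"
```

```text
side [(-120, 3, 112.2), (-90, 7, 110.9), (-60, 3, 111.4), (-30, 6, 111.1), (0, 5, 110.4), (30, 4, 110.3), (60, 5, 110.8), (90, 3, 110.9), (120, 5, 111.4)] top 115.86 fit z0 111.24 tilt [-1.33 -0.14]
top [(-120, 7, 113.0), (-90, 9, 112.2), (-60, 8, 111.8), (-30, 10, 112.1), (0, 7, 111.4), (30, 7, 111.4), (60, 8, 111.7), (90, 7, 110.9), (120, 8, 111.3)] top 116.7 fit z0 111.67 tilt [ 0.22 -1.03]
side [(-120, 4, 107.4), (-90, 6, 106.9), (-60, 3, 107.2), (-30, 5, 106.7), (0, 3, 106.5), (60, 2, 106.7), (90, 6, 107.5), (120, 2, 108.5)] top 115.72 fit z0 107.35 tilt [-1.54  0.17]
top [(-120, 7, 108.2), (-90, 7, 108.1), (-60, 8, 108.3), (-30, 9, 108.9), (0, 11, 106.7), (30, 9, 107.3), (60, 8, 108.0), (90, 9, 108.5), (120, 8, 109.4)] top 116.66 fit z0 108.14 tilt [-0.71 -0.06]
side [(-120, 5, 102.6), (-90, 4, 102.2), (-60, 4, 102.2), (-30, 5, 101.9), (90, 2, 101.9), (120, 3, 103.4)] top 115.89 fit z0 102.24 tilt [-1.35 -0.12]
top [(-120, 9, 102.6), (-90, 8, 102.1), (-60, 8, 103.8), (-30, 7, 104.0), (0, 10, 102.3), (30, 7, 102.0), (60, 10, 104.1), (90, 8, 103.8), (120, 9, 103.0)] top 116.46 fit z0 102.83 tilt [0.92 0.58]
```

```bash
python3 -m crank '0 0 -0.001 0.1 -0.25 0 -1; 0 0 -0.003 0.2 -0.5 0 -1; 0 0 -0.005 0.27 -0.75 0 -1; 0 0 -0.0065 0.27 -0.75 0 -1; 0 0 -0.0077 0.27 -0.75 0 -1; 0 0 -0.0077 0.27 -0.75 0 -1; 0 0 -0.0077 0.27 -0.75 0 -1'
python3 look.py 19 97 225 125 168 155 | head -1
python3 - <<'E'
from prof import *
from rz import rz
rz('19',96.5)
f=lambda p:((p[0]+.5)/14-.5+168,(p[1]+.5)/14-.5+155)
prof('top19',f((331,398)),116,97)
E
```

```text
clock: 20.68
tcp_pos: [505.2, 214.6, 99.5]
ee_rot: [-3.085, -0.543, -0.075]
wrist_force: [0.6, 0.5, -1.3]
width: 0.43
[505.18 214.63  99.47] [-1.01  0.68 -1.58] [-0.065  0.094  0.01 ] 0.4382623833412054 21.075
side [(-120, 4, 96.9), (-90, 6, 96.7), (-60, 5, 97.3), (-30, 4, 96.7), (120, 3, 96.6)] top 115.74 fit z0 96.52 tilt [ 0.27 -0.54]
top [(-120, 7, 98.4), (-90, 9, 98.1), (-60, 8, 97.9), (-30, 8, 97.7), (0, 7, 96.3), (30, 9, 97.0), (60, 7, 98.3), (90, 9, 97.1), (120, 9, 97.2)] top 116.49 fit z0 97.45 tilt [-0.48 -0.43]
       [20, 21, 22, 23, 24, 25, 26, 27, 28, 29, 30, 31, 32, 33, 34, 35]
    0 [206, 202, 196, 191, 184, 174, 168, 164, 163, 165, 170, 176, 182, 187, 194, 199]
   20 [206, 204, 200, 194, 187, 179, 173, 169, 168, 170, 173, 177, 181, 186, 191, 194]
   40 [208, 205, 200, 194, 187, 180, 174, 170, 169, 170, 175, 181, 187, 193, 196, 198]
   60 [209, 205, 199, 193, 186, 177, 172, 169, 169, 172, 178, 184, 190, 195, 199, 201]
   80 [204, 198, 190, 182, 175, 169, 167, 168, 170, 174, 180, 187, 192, 199, 204, 207]
  -20 [202, 198, 192, 183, 174, 166, 161, 159, 161, 164, 169, 175, 181, 184, 189, 194]
  -40 [195, 185, 174, 165, 157, 153, 154, 156, 160, 164, 169, 171, 173, 177, 182, 186]
  -60 [184, 173, 161, 153, 149, 149, 152, 157, 163, 167, 168, 167, 166, 166, 168, 172]
  -80 [170, 159, 149, 142, 140, 141, 145, 150, 156, 158, 158, 155, 151, 148, 147, 153]
 -100 [153, 144, 137, 133, 134, 137, 141, 147, 152, 154, 154, 152, 146, 140, 139, 140]
  100 [192, 183, 173, 164, 158, 154, 153, 156, 162, 167, 171, 177, 183, 188, 194, 199]
```

View pics/e19.png

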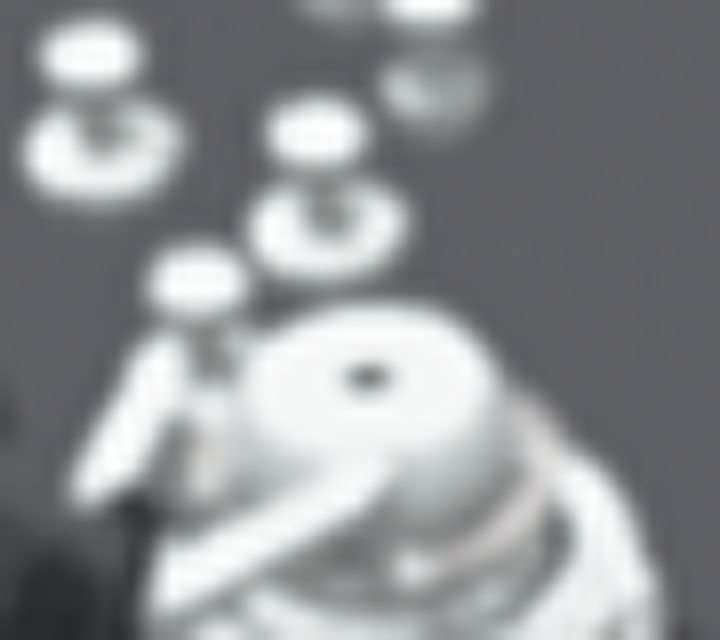

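View pics/f19.png

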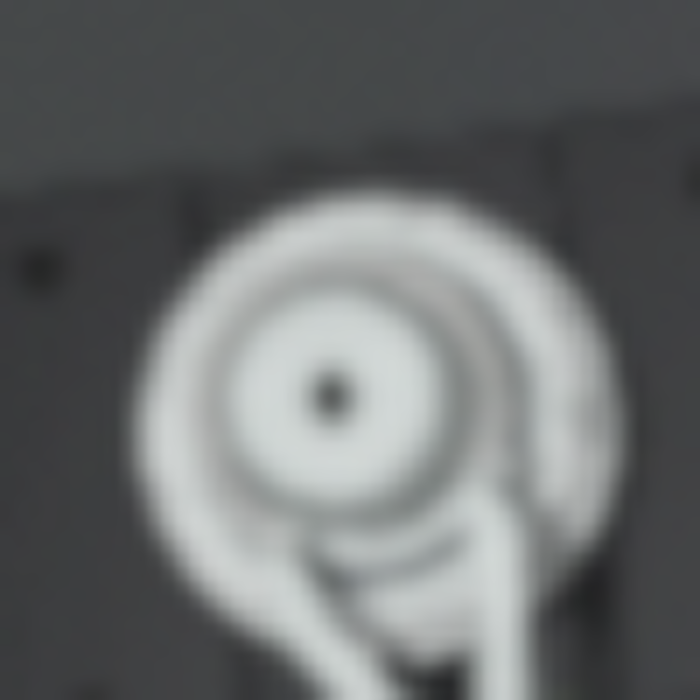

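```bash
python3 - <<'E'
from h import *
for n,b in(('side19',(225,125,270,165)),('top19',(168,155,218,205)),('top16',(168,155,218,205)),('side14',(225,125,270,165))):
    c=load(n);x0,y0,x1,y1=b;im=cv2.GaussianBlur(c['color'].astype(np.float32),(0,0),.6)[y0:y1,x0:x1];d=im[...,0]-im[...,1]
    print(n,d.min(),d.max());d=np.clip((d+8)/12,0,1)*255
    cv2.imwrite(f'pics/p_{n}.png',cv2.resize(d.astype(np.uint8),None,fx=12,fy=12,interpolation=cv2.INTER_CUBIC))
a=[cv2.imread(f'pics/p_{n}.png') for n in('side19','top19')]
a[0]=cv2.copyMakeBorder(a[0],0,a[1].shape[0]-a[0].shape[0],0,0,cv2.BORDER_CONSTANT)
cv2.imwrite('pics/pp.png',cv2.resize(np.hstack(a),None,fx=.7,fy=.7))
E
```

```text
side19 -6.8141174 1.3332367
top19 -6.7126465 0.04725647
top16 -11.394432 0.18537521
side14 -7.0108795 1.8906021
```

View pics/pp.png

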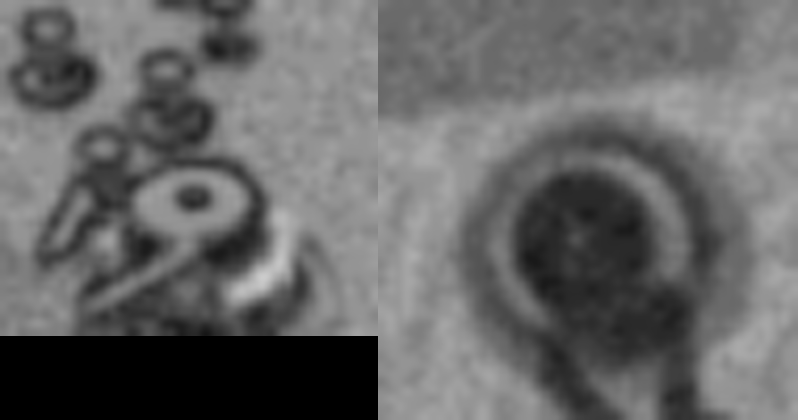

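```bash
python3 - <<'E'
from h import *
y=np.radians(20);ex=np.array([np.cos(y),np.sin(y),0]);ey=np.array([-np.sin(y),np.cos(y),0])
def ridge(tag,tcp,z,cs):
    c=load(tag);im=cv2.GaussianBlur(c['color'].astype(np.float32),(0,0),.8);d=im[...,0]-im[...,1]
    a,b=cs
    for it in range(5):
        pts=[];rs=[]
        for deg in range(-110,111,10):
            t=np.radians(deg);r=np.arange(22,38,.25)
            p=tcp+np.outer(a+r*np.cos(t),ex)+np.outer(b+r*np.sin(t),ey);p[:,2]=z
            q=proj(c,p).astype(np.float32);v=cv2.remap(d,q[:,:1],q[:,1:],cv2.INTER_CUBIC).ravel()
            k=v.argmax();w=np.clip(v-(v[k]-1.5),0,None)*(abs(r-r[k])<4);rr=(w*r).sum()/w.sum()
            rs.append(rr)
            if 26<rr<34: pts.append((a+rr*np.cos(t),b+rr*np.sin(t)))
        Q=np.array(pts);f=least_squares(lambda p:np.hypot(Q[:,0]-p[0],Q[:,1]-p[1])-p[2],[a,b,29.5],loss='soft_l1',f_scale=.7)
        a,b=f.x[:2]
    print(tag,f.x.round(2),'std',f.fun.std().round(2),np.round(rs,1))
    return f.x
T14=np.array([505.25,215.96,135.25]);T13=np.array([511.4,218.93,159.22])
h=np.array([640.45,267.15,0])
for tag,T,z in(('top13',T13,148.3),('top14',T14,130),('top15',np.array([505.19,215.94,119.25]),114.3),('top16',np.array([505.18,214.63,116.16]),111.2),('top18',np.array([505.18,214.63,107.16]),102.2),('top19',np.array([505.18,214.63,99.47]),96.8),('side13',T13,148.3),('side14',T14,130)):
    x=ridge(tag,T,z,(145,2)); dd=h-T; print('   spindle a,b',(dd@ex).round(2),(dd@ey).round(2),'ring-spindle',(x[0]-dd@ex).round(2),(x[1]-dd@ey).round(2))
E
```

```text
top13 [142.03   5.44  32.45] std 0.73 [32.6 32.3 32.7 31.8 33.  35.4 36.2 36.2 35.9 32.7 30.4 32.7 25.6 25.7
 36.  35.9 35.9 35.9 36.  34.3 36.  32.4 36.1]
   spindle a,b 137.76 1.17 ring-spindle 4.27 4.26
top14 [145.6    2.75  30.08] std 1.15 [30.3 30.1 29.7 30.5 30.1 29.7 30.6 29.7 28.7 33.7 36.  35.6 35.5 35.9
 35.9 36.  36.  36.1 36.  35.4 35.9 30.3 29.8]
   spindle a,b 144.55 1.86 ring-spindle 1.05 0.88
top15 [144.16   2.54  29.78] std 0.47 [30.  30.2 30.1 29.7 29.7 29.2 29.  29.4 29.6 30.2 30.2 35.9 36.  35.9
 35.9 36.  36.  36.  30.2 30.2 29.3 30.  28.7]
   spindle a,b 144.62 1.86 ring-spindle -0.46 0.68
top16 [145.03   2.59  29.68] std 0.99 [30.4 30.6 30.  29.7 29.2 29.2 29.2 28.3 29.  29.2 30.2 31.3 35.9 35.9
 32.6 35.9 36.  35.9 30.8 29.2 29.6 29.2 29.3]
   spindle a,b 145.08 3.09 ring-spindle -0.05 -0.49
top18 [145.22   3.16  29.5 ] std 0.62 [29.9 30.2 30.1 29.4 29.3 29.2 29.2 28.7 28.6 29.8 29.3 29.7 29.4 30.2
 36.  36.1 31.1 30.4 29.9 29.1 28.7 28.9 29.3]
   spindle a,b 145.08 3.09 ring-spindle 0.14 0.07
top19 [145.68   3.27  29.3 ] std 0.55 [29.9 30.2 29.5 29.2 29.3 28.8 28.9 28.7 28.7 28.9 29.3 30.4 30.2 36.
 36.  36.1 29.4 30.  29.8 29.2 29.  28.7 28.8]
   spindle a,b 145.08 3.09 ring-spindle 0.61 0.18
side13 [159.59   6.9   30.02] std 1.31 [29.3 29.  28.4 23.8 23.8 35.4 23.8 23.8 35.1 29.3 33.8 36.  36.  35.6
 33.2 31.5 33.7 35.3 32.7 35.9 29.5 28.8 29.5]
   spindle a,b 137.76 1.17 ring-spindle 21.83 5.73
side14 [144.93   2.89  30.63] std 0.71 [24.2 31.1 31.7 30.4 30.9 30.5 30.5 30.2 30.4 30.3 30.5 31.3 29.8 35.5
 31.9 30.4 30.2 32.6 31.3 30.8 30.4 29.9 29.7]
   spindle a,b 144.55 1.86 ring-spindle 0.38 1.02
```

```bash
python3 - <<'E'
from cell import order,ctrl
s=ctrl.sense();print(s['tcp_pos'],s['wrist_force'],s['width'],s['clock']);print(order.sign_off())
E
```

```text
[505.1818679  214.62811873  99.46909384] [-1.01164439  0.68211115 -1.58055358] 0.4382623833412054 21.075
the job is handed in; nothing more can be done
None
```

I gripped the pliers at their balance point and set the tips into the ring's gap. I squeezed them to the stop, carried the ring to the middle-sized tester and lowered it over the spindle to groove height. I handed the job in at 21 s with the pliers still squeezed.

**Last checks:**
- **Height:** the ring's mid-height was about 95.3 mm, against 95 mm for the groove.
- **Level:** tilt measured within about 0.5°. I had corrected for the ring drooping about 3° at the back on the pins.
- **Centring:** within about 0.6 mm of the spindle axis, against roughly 1.5 mm of clearance.
- **Force:** no contact force showed on the way down; the wrist force stayed around the pliers' own weight.

**What went wrong or disagreed:**
- At the block I first pressed about 3 mm too low, which tilted the ring. I raised the pliers until it lay level again before spreading it.
- The two cameras and the different fits disagreed by 1 to 3 mm while the ring hung above the spindle. I centred it from its visible gap to the spindle and moved it 1.3 mm sideways.
- At full squeeze the gripper read 36.7 mm, where 39 mm was expected at the grip point, probably because the pads bore slightly behind it. The reading held steady and the pictures showed the ring fully spread.
- The clearance at the ring's lugs is partly hidden by the plier arms. I inferred it from the circle fit.

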